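# Load the persimmon peeler

### The job

Slide the holder carrying the unpeeled, deep-orange persimmon across the table into the open-fronted blue ring of the peeling machine until its foot is fully home, keeping it upright with its foot on the table and pushing only the holder, never the fruit. Then reach inside the guard lip on the machine and turn the dial clockwise until its white pointer is at the green mark. Leave the holder with the peeled, pale-yellow persimmon, the loose persimmons and the bottle where they are.

Things in the scene. Friction and masses are not known exactly. Their poses are not given: they have to be found in the camera images.
- holder_fresh: The holder to load. Loose upright stand, about 0.45 kg: round steel foot 80 mm in diameter and 26 mm high, a stem 22 mm in diameter up to 56 mm, a white cup 46 mm in diameter up to 70 mm, and on it a fixed deep-orange persimmon. 136 mm high in all. Origin at the centre of the foot's underside, z axis up.
- kaki_fresh: The deep-orange unpeeled persimmon fixed on that holder, not to be touched: 56 mm in diameter, 66 mm high. Origin at the centre of its underside, 70 mm above the holder's underside.
- holder_peeled: The same kind of holder with a pale-yellow peeled persimmon; stays where it is. Origin at the centre of the foot's underside.
- seat (a point): Centre of the machine's open-fronted blue ring, at table height: a holder that is home has its axis here. x axis: level, the way a holder goes in, from the open mouth towards the white housing; z up. The ring: half round of 43 mm inner radius, wall 12 mm, 20 mm high, closed at the back, no floor. A foot pushed right to the back stops up to 3 mm past the centre.
- peeler: The peeling machine, fixed; origin and axes as the seat. The ring's two ends run on, flaring, to 26 mm before the centre: there 102 mm apart inside, about 129 mm outside. White housing: 160 (x) by 190 by 75 mm high, begins 55 mm past the centre along x. A steel blade arm at its +y side, up to 143 mm high, stays clear of the incoming fruit.
- dial_grip (a point): On the dial's upright axis at grip height: 19 mm above the housing's top, 135 mm past the seat centre along the seat's x. Black bar 40 mm long, 13 mm wide, top 10 mm above, underside 14 mm below this point. x axis: along the bar, to the white pointer end, turning with it. Round guard lip: inner radius 45, outer 50 mm, top 7 mm above; floor 19 mm below.
- dial (a joint): Dial angle in rad, growing clockwise as seen from above, range 0 to 2.3, stays where left (0.04 N m friction). At 0 the pointer is at the black mark (along the seat's x axis); at 1.3 it is at the green mark on the lip and on the floor inside it.
- fruit0: Loose deep-orange persimmon on the table near the robot, 56 mm in diameter, 58 mm high; bystander. Origin at the centre of its underside.
- fruit1: Loose orange persimmon, same size, on the table to the robot's left, behind the holders; bystander. Origin at the centre of its underside.
- fruit2: Loose orange persimmon, same size, on the far side of the table; bystander. Origin at the centre of its underside.
- sprayer: Bottle 64 mm in diameter, 170 mm high, to the right of the machine; bystander. Origin at the centre of its underside.
Not all that is in view belongs to the job. What is shaped like the holder_fresh but pink or purple is not meant.

How it is judged:
On the way, in this order (a step that is already met when the one before it is completed fails the run):
1. the deep-orange persimmon's holder stands home in the ring (horizontal distance between holder_fresh and seat below 0.006 m and angle between holder_fresh's own z axis and vertical below 0.05 rad and linear speed of holder_fresh below 0.01 m/s), for 0.2 s.
2. the dial's pointer is at the green mark (value of joint dial between 1.12 and 1.48 rad and velocity of joint dial between -0.1 and 0.1 rad/s), for 0.2 s.
At the end, for the whole second after the job is handed in: The deep-orange persimmon's holder stands upright and at rest in the ring, its axis within 6 mm of the ring's centre; the dial is within 0.18 rad of the green mark (1.12 to 1.48 rad); the other holder is within 15 mm of where it was (all of step 1 and value of joint dial between 1.12 and 1.48 rad and distance of holder_peeled from where it was at the start of the episode below 0.015 m); the robot touches nothing.
It fails at once if the holder to load is tipped by more than about 14 degrees (angle between holder_fresh's own z axis and vertical above 0.25 rad).
It fails at once if the holder to load is lifted off the table (more than 10 mm) (height (world z) of holder_fresh above 0.01 m).
It fails at once if the robot touches the unpeeled persimmon (contact force between kaki_fresh and the fingers above 1 N or contact force between kaki_fresh and the arm above 1 N).
It fails at once if the peeled persimmon's holder is moved by more than 15 mm or tipped (distance of holder_peeled from where it was at the start of the episode above 0.015 m or angle between holder_peeled's own z axis and vertical above 0.25 rad).
It fails at once if a loose persimmon or the bottle is displaced by more than 30 mm (distance of any of fruit0, fruit1, fruit2, sprayer from where it was at the start of the episode above 0.03 m).
It also fails if it takes over 72 s, if anything falls off the work surface, if the arm or the gripper's body presses on something with over 40 N, if the wrist force passes 120 N, or if a joint passes its speed limit or range.

### The arm

A 6-joint arm with a two-finger parallel gripper is mounted at the origin on the work surface. World frame = base frame: x ahead of the robot, y to its left, z up, the work surface at z = 0. Lengths are in m, angles in rad, forces in N, time in s.
With the tool pointing down it reaches from about 0.275 to 0.85 m from the base axis. Payload 5.2 kg.
Tool frame: the origin (TCP) lies on the centre line of the jaws, within the pads' length; the fingertips stand 14 mm ahead of it and the grasp point (between the pads) lies 5 mm behind it (r.tips_ahead is the z of the fingertips in the tool frame, in m); z points along the fingers, y is the direction in which the jaws open and shut (so a half turn about z gives the same grasp; the last joint's range is limited). The gripper opens to 85 mm and grips with 20 to 120 N. Pads are 22 mm wide; open, the fingers measure 114 mm over their backs; the gripper's body (76 mm by 85 mm) begins 54 mm behind the grasp point. The pads swing forward as they close: fully open they stand 13 mm farther back than shut.
Start: joints at [1.073, 0.259, 1.535, -0, 1.348, -0.203], TCP at [0.16, 0.526, 0.211] pointing down, gripper open.
Joint ranges: [-3.14, 3.14], [-0.91, 2.08], [0.19, 2.58], [-1.22, 4.36], [0.22, 2.71], [-3.12, 3.12]. Speed limits (rad/s): [2.57, 2.57, 3.14, 3.14, 3.14, 3.14].

### API

Orientations are given as a unit quaternion [x, y, z, w].
In Python, from workcell import r, camera, workorder gives the robot as it stands.
- The arm moves only by the shell command python3 -m creep 'ROWS' [OPENING] [FORCE]. ROWS is JSON, a list of rows, each a list of 4 numbers: the shift along the tool's x, y, z in units of 20 cm (1.0 is 20 cm), then the turn about the tool's z in units of 60 degrees (1.0 is 60 degrees). In form: [[tx, ty, tz, twist], ...]. A call has 1 to 10 rows; each row shifts and turns the pose as measured when the row begins, along the tool's axes as they then stand; what a row does not reach is not made up. A row lasts 1/8 s, in which the tool goes at most 62.5 mm and 10.7 degrees, less where a joint would pass 70% of its speed; a pose out of reach is approached as far as the arm can. A call with a number of a shift or a turn outside -1 to 1 is refused whole. A call with a gripper value outside its range is refused whole. OPENING is the gripper's target within -1 to 1 (shut at 1, half-way at 0, fully open at -1), set as the call begins (- or left out, the last holds). The fingers move at their own pace and stop on an object; FORCE is the grip in N (left out, the last holds). Time passes only in rows, so rows that do not move let the fingers close. It gives the time, the measured TCP pose, the force and the opening at its end, in the units of the state.
- r.state(): the state, without advancing time (a new reading comes with each control period).
- camera(name): name is "scene" or "side" or "wrist"; returns a dict with "image" (480x640x3 uint8, red, green, blue), "z_map" (480x640 float32, m along the optical axis (not along the pixel's ray), 0 where there is no reading), "vertical_fov" (degrees; the focal length in pixels is half the picture's height over the tangent of half this angle, whatever the lens; pixels are square), "cx", "cy" (the principal point, pixels), "k1" (the pictures are not rectified: a ray, as slopes to the right and down, at radius r is drawn at 1 + k1 r^2 times it, then the intrinsics apply), "R" (3x3) and "t" (3): a world point X has camera coordinates R X + t; the wrist camera has in their place "T_tool_cam" (4x4, takes a point from camera to tool coordinates, whose origin is the TCP and whose axes are the flange's). Camera axes: x right, y down, z forward; pixel columns grow to the right and rows downward; lengths in m; the calibration is good to about 2 mm. A picture is of the moment at which its call begins: read the wrist's pose just before it.
- workorder.close_job(): hands the job in, once; it reports no verdict.
The state is a dict: "time_s": time; "qpos": joint angles; "joint_vel": joint speeds; "joint_efforts": joint torques, N m; "eef_pos": TCP position; "orientation": TCP orientation; "force": force on the tool from outside, world axes, zero at the start; "wrist_torque": the same for the moment, N m; "opening": opening from 0.0 (shut) to 1.0 (fully open).
Only numpy, scipy, OpenCV 4.12 (cv2) and the standard library are available. Lean on these libraries where they do the work, as an engineer would, in place of code of your own. Each camera call takes 0.05 s, during which the arm holds its last target. There are 200 camera calls.

## Working session

There is one attempt and no reset: what is moved stays moved. The work goes in short steps, Python scripts to look and compute and a shell command to move; the robot and the scene stay as the last step left them, time stands still between calls to the robot, and variables do not carry over. Pictures are saved under pics/ and viewed, about 8 in all and at most 12, crops included, and the job is handed in when it is done.

```bash
mkdir -p pics; ls; cat > h.py <<'E'
import numpy as np,cv2
from workcell import r,camera,workorder
from scipy.spatial.transform import Rotation as Ro
def cam(name):
    s=r.state();c=camera(name)
    if 'T_tool_cam' in c:
        T=np.eye(4);T[:3,:3]=Ro.from_quat(s['orientation']).as_matrix();T[:3,3]=s['eef_pos']
        W=T@np.array(c['T_tool_cam']);c['Rw']=W[:3,:3];c['o']=W[:3,3]
    else:
        R=np.array(c['R']);c['Rw']=R.T;c['o']=-R.T@np.array(c['t'])
    c['f']=240/np.tan(np.radians(c['vertical_fov'])/2);return c
def rays(c,uv):
    uv=np.atleast_2d(np.array(uv,float));K=np.array([[c['f'],0,c['cx']],[0,c['f'],c['cy']],[0,0,1]])
    d=np.c_[(uv-[c['cx'],c['cy']])/c['f'],np.ones(len(uv))];p=d[:,:2].copy();q=p.copy()
    for _ in range(20): q=p/(1+c['k1']*(q**2).sum(1,keepdims=True))
    return np.c_[q,np.ones(len(q))]
def plane(c,uv,z):
    d=rays(c,uv)@c['Rw'].T;return c['o']+d*((z-c['o'][2])/d[:,2])[:,None]
def cloud(c):
    v,u=np.mgrid[:480,:640];d=rays(c,np.c_[u.ravel(),v.ravel()])
    return ((d*c['z_map'].reshape(-1,1))@c['Rw'].T+c['o']).reshape(480,640,3)
def save(c,n): cv2.imwrite('pics/'+n,c['image'][:,:,::-1])
E
python3 - <<'E'
from h import *
for n in('scene','side'):
    c=cam(n);save(c,n+'1.png');print(n,c['o'],c['f'],c['k1'],c['cx'],c['cy'])
    np.savez('/tmp/'+n+'.npz',P=cloud(c),im=c['image'],z=c['z_map'])
print(r.state())
E
```

```text
pics
scene [0.89977018 0.55190857 1.12330943] 487.7206340863356 -0.07669710943869286 322.95727887291554 246.26820003641623
side [ 0.11162867 -0.75620535  0.95310886] 436.91943847783153 -0.03349634120088623 318.44280778561523 235.97709052711662
{'time_s': 0.1, 'qpos': array([ 1.07322793e+00,  2.59292229e-01,  1.53595107e+00, -1.59961202e-05,
        1.34800005e+00, -2.02794298e-01]), 'joint_vel': array([-0.00303116, -0.00040994, -0.0016032 ,  0.00164454,  0.00043775,
        0.00043096]), 'joint_efforts': array([ 2.98792693e-03, -4.46977293e+01, -2.91246700e+01, -6.03198805e-04,
        6.33729112e-03, -6.04334332e-05]), 'eef_pos': array([0.15952668, 0.52583849, 0.21025501]), 'orientation': array([ 1.46852209e-01,  9.89158100e-01, -7.77937536e-04, -2.75826444e-04]), 'force': array([-0.66288218, -0.97085419,  1.29130333]), 'wrist_torque': array([ 0.02059045, -0.01880234, -0.02208405]), 'opening': 0.9969733898079122}
```

View pics/scene1.png

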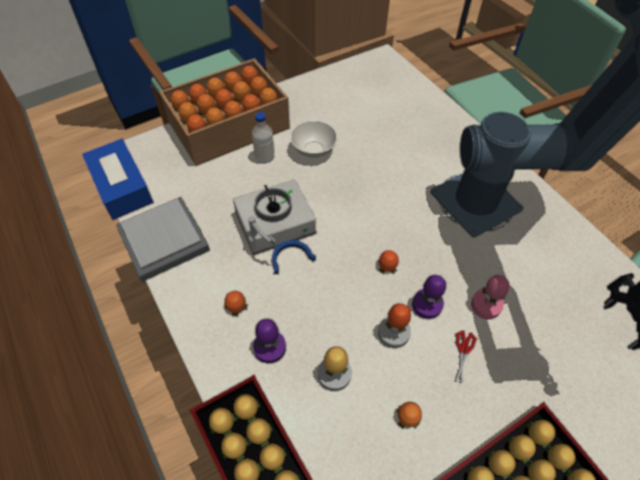

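View pics/side1.png

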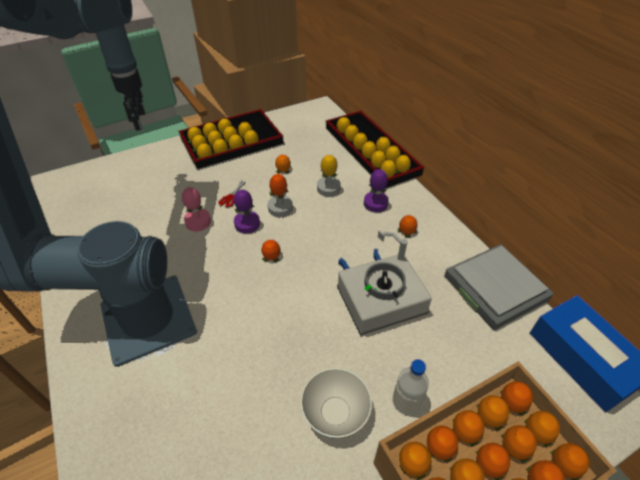

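Scene picture candidates:
- Deep-orange persimmon on a steel holder at (397,325). This is the target.
- Peeled yellow one on a holder at (335,368).
- Purple holders at (432,295) and (268,340), and a pink one at (490,300).
- Loose fruits at (389,261), (409,414) and (235,301).
- Blue ring at (293,255), dial at (273,207), bottle at (262,140).

Next I'll measure and take a close crop.

```bash
python3 - <<'E'
from h import *
from scipy.optimize import least_squares
def circ(p,R=None):
    f=(lambda q:np.hypot(*(p-q[:2]).T)-(R or q[2]))
    s=least_squares(f,[*p.mean(0),.04][:2 if R else 3],loss='soft_l1',f_scale=.002);return s.x.round(4),np.abs(s.fun).mean().round(4)
for n in('scene','side'):
    d=np.load(f'/tmp/{n}.npz');P=d['P'];im=d['im'];hsv=cv2.cvtColor(im,cv2.COLOR_RGB2HSV);H,S,V=cv2.split(hsv)
    X,Y,Z=np.moveaxis(P,2,0);ok=d['z']>0;print(n,'table z',np.median(Z[ok&(abs(Z)<.02)]))
    ws=ok&(X>.1)&(X<.95)&(abs(Y)<.75)
    for nm,m in (('orange',ws&(H<24)&(S>140)&(Z>.02)&(Z<.2)),('purple',ws&(H>125)&(S>60)&(Z>.02))):
        k,l,st,ce=cv2.connectedComponentsWithStats(m.astype(np.uint8))
        for i in range(1,k):
            if st[i,4]>60:
                q=P[l==i];print(nm,ce[i].round(),st[i,4],((q.max(0)+q.min(0))/2).round(3),'zmax',q[:,2].max().round(3),'H',np.median(H[l==i]))
    b=ws&(H>100)&(H<122)&(S>120)&(abs(Z-.02)<.006)&(X<.9);q=P[b]
    print('blue',len(q),q.mean(0) if len(q) else 0)
    h=ws&(abs(Z-.075)<.006)&(S<60)
    k,l,st,ce=cv2.connectedComponentsWithStats(h.astype(np.uint8));i=1+st[1:,4].argmax()
    q=P[l==i];rc=cv2.minAreaRect((q[:,:2]*1000).astype(np.float32));print('housing',ce[i],rc)
c=cv2.imread('pics/scene1.png')
cv2.imwrite('pics/crop.png',np.hstack([cv2.resize(c[270:400,310:440],(400,400)),cv2.resize(c[175:280,225:330],(400,400))]))
E
```

```text
scene table z -2.28700283266825e-06
orange [223.  99.] 3553 [ 0.495 -0.666  0.114] zmax 0.151 H 11.0
orange [388. 261.] 292 [0.375 0.056 0.042] zmax 0.062 H 8.0
orange [235. 302.] 330 [ 0.778 -0.042  0.041] zmax 0.061 H 9.0
orange [399. 316.] 431 [0.476 0.226 0.105] zmax 0.138 H 8.0
orange [335. 360.] 412 [0.66  0.241 0.107] zmax 0.139 H 19.0
orange [263. 416.] 462 [0.886 0.28  0.032] zmax 0.043 H 0.0
orange [245. 406.] 434 [0.872 0.206 0.043] zmax 0.065 H 19.0
orange [409. 414.] 433 [0.57  0.409 0.041] zmax 0.062 H 12.0
orange [527. 443.] 727 [0.444 0.649 0.032] zmax 0.044 H 0.0
orange [221. 420.] 412 [0.928 0.207 0.043] zmax 0.065 H 19.0
orange [258. 431.] 434 [0.871 0.267 0.043] zmax 0.065 H 19.0
orange [515. 452.] 1688 [0.431 0.597 0.043] zmax 0.065 H 19.0
orange [234. 445.] 438 [0.928 0.268 0.042] zmax 0.064 H 19.0
orange [271. 456.] 461 [0.871 0.329 0.044] zmax 0.063 H 19.0
orange [552. 463.] 921 [0.374 0.659 0.043] zmax 0.065 H 19.0
orange [247. 470.] 386 [0.928 0.329 0.046] zmax 0.065 H 19.0
orange [581. 475.] 225 [0.34  0.713 0.044] zmax 0.066 H 20.0
orange [286. 476.] 163 [
[... 857 characters left out ...]
ax 0.059 H 12.0
orange [270. 249.] 266 [0.364 0.042 0.041] zmax 0.062 H 10.0
orange [487. 438.] 13411 [ 0.498 -0.656  0.104] zmax 0.151 H 15.0
purple [379. 180.] 309 [0.784 0.149 0.078] zmax 0.136 H 142.0
purple [191. 198.] 301 [0.216 0.274 0.108] zmax 0.139 H 174.0
purple [242. 200.] 308 [0.346 0.197 0.108] zmax 0.138 H 142.0
purple [376. 200.] 292 [0.751 0.094 0.046] zmax 0.073 H 142.0
purple [197. 218.] 330 [0.217 0.278 0.047] zmax 0.074 H 174.0
purple [246. 220.] 325 [0.349 0.201 0.047] zmax 0.075 H 142.0
blue 431 [ 0.79854726 -0.53699004  0.0198371 ]
housing [382.78615863 289.34603421] ((561.6903686523438, -231.29519653320312), (162.5543212890625, 190.88497924804688), 82.39962768554688)
```

View pics/crop.png

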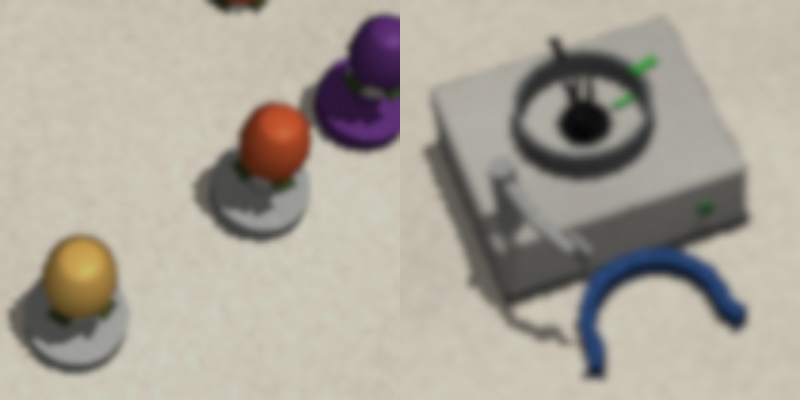

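The crop confirms the choice: a deep-orange fruit on a grey steel foot, at about (397,325) in the scene view. The ring opens to +y, away from the housing. I'll fit the ring and foot circles next.

```bash
python3 - <<'E'
from h import *
from scipy.optimize import least_squares
def circ(p,R,x0):
    s=least_squares(lambda q:np.hypot(*(p-q[:2]).T)-R,x0,loss='soft_l1',f_scale=.002);return s.x.round(4),np.abs(s.fun).mean().round(4)
for n in('scene','side'):
    d=np.load(f'/tmp/{n}.npz');P=d['P'];H,S,V=cv2.split(cv2.cvtColor(d['im'],cv2.COLOR_RGB2HSV));X,Y,Z=np.moveaxis(P,2,0)
    b=(np.hypot(X-.58,Y+.09)<.1)&(H>95)&(H<125)&(S>100)&(Z>.015)&(Z<.025)
    q=P[b][:,:2];a=np.radians(-97.8);u=np.array([np.cos(a),np.sin(a)])
    hb=q[(q-[.5815,-.097])@u>0] # half round part
    print(n,len(q),len(hb)); 
    if len(hb)>20: print('ring',circ(hb,.049,[.58,-.097]))
    for nm,c0 in(('fresh',(.472,.219)),('peeled',(.654,.233))):
        m=(np.hypot(X-c0[0],Y-c0[1])<.06)&(Z>.021)&(Z<.029);t=P[m][:,:2]
        (cx,cy),rr=cv2.minEnclosingCircle((t*1000).astype(np.float32));print(nm,len(t),cx,cy,rr)
        m=(np.hypot(X-c0[0],Y-c0[1])<.06)&(Z>.004)&(Z<.020)&(S<60);print('  side',m.sum(),circ(P[m][:,:2],.04,c0))
    m=(np.hypot(X-.54,Y+.23)<.06)&(Z>.098)&(Z<.108);t=P[m][:,:2];rc=cv2.minAreaRect((t*1000).astype(np.float32));print('dialtop',len(t),rc)
    m=(np.hypot(X-.563,Y+.23)<.09)&(Z>.0965)&(Z<.1045)&(V<110);print('lip+dial enclosing',cv2.minEnclosingCircle((P[m][:,:2]*1000).astype(np.float32)))
    s=(np.hypot(X-.35,Y-.35)<.12)&(S>140)&(H<8)&(Z<.02);print('scissors',P[s].min(0) if s.any() else 0,P[s].max(0) if s.any() else 0)
print(r.tips_ahead)
E
```

```text
scene 251 193
ring (array([ 0.5832, -0.0965]), np.float64(0.0032))
fresh 416 474.0454406738281 222.29637145996094 40.002174377441406
  side 111 (array([0.4728, 0.2207]), np.float64(0.0033))
peeled 466 656.8605346679688 235.0611572265625 40.48136520385742
  side 108 (array([0.6568, 0.2351]), np.float64(0.0034))
dialtop 191 ((559.3187866210938, -230.3919677734375), (94.46825408935547, 89.54692077636719), 48.06671142578125)
lip+dial enclosing ((565.3967895507812, -237.71768188476562), 58.38908767700195)
scissors [ 0.30710198  0.30725196 -0.0033256 ] [0.36329743 0.35819902 0.01475298]
side 64 28
ring (array([ 0.5779, -0.0979]), np.float64(0.0026))
fresh 272 471.203125 222.1470489501953 41.93858337402344
  side 100 (array([0.4715, 0.2229]), np.float64(0.0025))
peeled 216 652.1820068359375 232.1935272216797 39.32257843017578
  side 90 (array([0.6549, 0.2375]), np.float64(0.0028))
dialtop 256 ((556.6267700195312, -230.3067626953125), (96.2080078125, 90.88675689697266), 51.954872131347656)
lip+dial enclosing ((578.7015991210938, -225.9508819580078), 73.80093383789062)
scissors [ 0.30264736  0.30344083 -0.00339036] [0.35447785 0.35980102 0.0129952 ]
0.014
```

```bash
python3 -m creep '[[0,0,0,-0.16],[0,0,0,-0.16],[0,0,0,-0.16],[0,0,0,-0.16],[0,0,0,-0.14]]' -1; python3 -m creep '[[-0.1,-0.25,0,0],[-0.1,-0.25,0,0],[-0.1,-0.25,0,0],[-0.1,-0.25,0,0],[-0.1,-0.25,0,0],[-0.1,-0.25,0,0]]'; cat >> h.py <<'E'
def togo(xyz,ang):
    "units to go to put TCP at xyz, with -y(tool) along world angle ang (deg)"
    s=r.state();R=Ro.from_quat(s['orientation']).as_matrix();d=R.T@(np.array(xyz)-s['eef_pos'])/.2
    p=-R[:,1];a=np.degrees(np.arctan2(p[1],p[0]));print('t',s['time_s'],'pos',s['eef_pos'].round(4),'ang',a.round(2),'tilt',R[2].round(4),'togo',d.round(3),'twist',(((a-ang+180)%360-180)/60).__round__(3),'F',s['force'].round(2),'op',s['opening'].__round__(3))
E
python3 -c "
from h import *
togo([.4155,.3216,.1],-60)"
```

```text
time_s: 0.72
eef_pos: [0.1587, 0.5242, 0.2076]
orientation: [-0.271, 0.963, -0.003, -0.003]
force: [0.9, -0.1, 0.4]
opening: 0.998
time_s: 1.48
eef_pos: [0.4211, 0.328, 0.2052]
orientation: [-0.276, 0.961, -0.003, -0.005]
force: [0.3, 0.4, 0.5]
opening: 1.003
t 1.475 pos [0.4211 0.328  0.2052] ang -57.98 tilt [ 0.0102 -0.003  -0.9999] togo [ 0.035 -0.011  0.527] twist 0.034 F [0.33 0.44 0.52] op 1.003
```

```bash
python3 -m creep '[[0.018,-0.005,0.26,0.034],[0.018,-0.005,0.26,0],[0,0,0,0]]' >/dev/null; python3 - <<'E'
from h import *
togo([.4155,.3216,.024],-60)
c=cam('wrist');save(c,'w1.png')
for n in('side','scene'):
    c=cam(n);save(c,n+'2.png');P=cloud(c);V=cv2.cvtColor(c['image'],cv2.COLOR_RGB2HSV)[...,2]
    m=(V<70)&(np.hypot(P[...,0]-.4155,P[...,1]-.3216)<.075)&(P[...,2]>.03)
    q=P[m]-r.state()['eef_pos'];R=Ro.from_quat(r.state()['orientation']).as_matrix();q=q@R
    for a in np.arange(-.08,.02,.01):
        k=q[(q[:,2]>a)&(q[:,2]<a+.01)]
        if len(k)>5: print(n,'toolz',a.round(2),len(k),'y',np.percentile(k[:,1],[2,98]).round(3),'x',np.percentile(k[:,0],[2,98]).round(3))
    print('max toolz',np.percentile(q[:,2],99))
im=np.hstack([cv2.imread('pics/w1.png'),cv2.resize(cv2.imread('pics/side2.png')[120:240,210:370],(640,480))]);cv2.imwrite('pics/m2.png',cv2.resize(im,(800,300)))
E
```

```text
t 1.85 pos [0.4197 0.3182 0.0989] ang -60.52 tilt [ 0.0087 -0.0044 -1.    ] togo [0.007 0.027 0.375] twist -0.009 F [-0.73  0.15 -0.07] op 1.001
side toolz -0.08 33 y [-0.065  0.069] x [-0.004  0.016]
side toolz -0.07 31 y [-0.057  0.054] x [-0.006  0.014]
side toolz -0.06 33 y [-0.058  0.053] x [-0.006  0.015]
side toolz -0.05 35 y [-0.056  0.055] x [-0.005  0.015]
max toolz -0.04817393691402774
scene toolz -0.08 33 y [-0.062  0.057] x [-0.014  0.01 ]
scene toolz -0.07 21 y [-0.057  0.049] x [-0.012 -0.004]
scene toolz -0.06 27 y [-0.056  0.054] x [-0.011 -0.004]
scene toolz -0.05 17 y [-0.057  0.052] x [-0.011 -0.005]
max toolz -0.06035701183824429
```

View pics/m2.png

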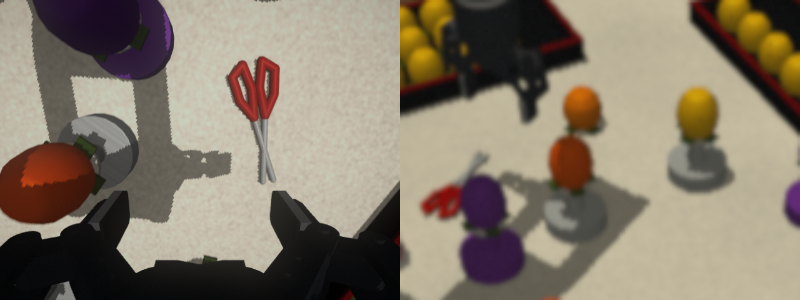

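```bash
python3 - <<'E'
from h import *
s=r.state();R=Ro.from_quat(s['orientation']).as_matrix();print(s['eef_pos'])
for n in('side','scene'):
    c=cam(n);P=cloud(c)
    q=(P.reshape(-1,3)-s['eef_pos'])@R
    q=q[(abs(q[:,0])<.05)&(abs(q[:,1])<.085)&(P.reshape(-1,3)[:,2]>.025)]
    for a in np.arange(-.16,.07,.01):
        k=q[(q[:,2]>a)&(q[:,2]<a+.01)]
        if len(k)>3: print(n,'toolz',a.round(2),len(k),'y',np.percentile(k[:,1],[1,99]).round(3),'x',np.percentile(k[:,0],[1,99]).round(3))
E
```

```text
[0.42382379 0.32085928 0.10424883]
side toolz -0.16 73 y [-0.038  0.022] x [-0.014  0.04 ]
side toolz -0.15 35 y [-0.039  0.   ] x [-0.012  0.038]
side toolz -0.14 102 y [-0.07   0.065] x [-0.009  0.016]
side toolz -0.13 120 y [-0.071  0.069] x [-0.006  0.023]
side toolz -0.12 103 y [-0.072  0.069] x [-0.01   0.024]
side toolz -0.11 88 y [-0.072  0.073] x [-0.011  0.022]
side toolz -0.1 102 y [-0.074  0.072] x [-0.011  0.019]
side toolz -0.09 95 y [-0.075  0.071] x [-0.009  0.017]
side toolz -0.08 29 y [-0.073  0.063] x [-0.006  0.017]
side toolz -0.07 40 y [-0.058  0.052] x [-0.009  0.014]
side toolz -0.06 40 y [-0.057  0.054] x [-0.008  0.015]
side toolz -0.05 38 y [-0.058  0.058] x [-0.009  0.015]
side toolz -0.04 19 y [-0.051  0.048] x [-0.009  0.013]
scene toolz -0.16 64 y [-0.038  0.032] x [-0.039 -0.008]
scene toolz -0.15 26 y [-0.064  0.065] x [-0.03   0.008]
scene toolz -0.14 254 y [-0.068  0.067] x [-0.015  0.01 ]
scene toolz -0.13 136 y [-0.07   0.067] x [-0.022 -0.001]
scene toolz -0.12 96 y [-0.071  0.069] x [-0.021  0.003]
scene toolz -0.11 134 y [-0.072  0.07 ] x [-0.019  0.005]
scene toolz -0.1 128 y [-0.074  0.071] x [-0.018  0.011]
scene toolz -0.09 191 y [-0.075  0.072] x [-0.015  0.01 ]
scene toolz -0.08 29 y [-0.068  0.066] x [-0.015  0.009]
scene toolz -0.07 23 y [-0.055  0.055] x [-0.014 -0.007]
scene toolz -0.06 33 y [-0.057  0.054] x [-0.014 -0.002]
scene toolz -0.05 30 y [-0.057  0.055] x [-0.013  0.   ]
scene toolz -0.04 4 y [0.041 0.048] x [-0.012 -0.   ]
```

```bash
cat >> h.py <<'E'
def proj(c,X):
    R=c['Rw'].T;return cv2.projectPoints(np.float64(np.atleast_2d(X)),cv2.Rodrigues(R)[0],-R@c['o'],np.array([[c['f'],0,c['cx']],[0,c['f'],c['cy']],[0,0,1]]),np.float64([c['k1'],0,0,0]))[0][:,0]
E
python3 - <<'E'
from h import *
s=r.state();R=Ro.from_quat(s['orientation']).as_matrix();out=[]
print(s['eef_pos'],s['joint_vel'].round(4))
for n in('side','scene'):
    c=cam(n);im=c['image'][:,:,::-1].copy()
    pts=proj(c,[s['eef_pos']+R@np.array([0,y,z]) for y in(-.05,.05) for z in(-.05,0,.014)])
    u,v=pts.mean(0).astype(int);x0,y0=u-50,v-60
    k=cv2.resize(im[y0:y0+100,x0:x0+100],(400,400),interpolation=cv2.INTER_NEAREST)
    for i,p in enumerate(pts): cv2.circle(k,tuple(int(t) for t in (p-[x0,y0]+.5)*4),3,[(0,0,255),(0,255,0),(255,0,0)][i%3],-1)
    out.append(k)
    z=c['z_map'];print(n,[ (z[int(p[1]),int(p[0])],((R@np.zeros(3)+s['eef_pos']-c['o'])@c['Rw'])[2]) for p in pts])
cv2.imwrite('pics/tip.png',np.hstack(out))
E
```

```text
[0.42418875 0.32120939 0.1048408 ] [ 0.0009 -0.0024  0.0072 -0.0021 -0.0063  0.0018]
side [(np.float32(1.3046973), np.float64(1.3747852135909566)), (np.float32(1.532231), np.float64(1.3747852135909566)), (np.float32(1.5154287), np.float64(1.3747852135909566)), (np.float32(1.3476863), np.float64(1.3747852135909566)), (np.float32(1.5769852), np.float64(1.3747852135909566)), (np.float32(1.551784), np.float64(1.3747852135909566))]
scene [(np.float32(1.0574131), np.float64(1.0953442030453904)), (np.float32(1.2228503), np.float64(1.0953442030453904)), (np.float32(1.2185693), np.float64(1.0953442030453904)), (np.float32(1.0142865), np.float64(1.0953442030453904)), (np.float32(1.1830041), np.float64(1.0953442030453904)), (np.float32(1.18182), np.float64(1.0953442030453904))]
```

View pics/tip.png

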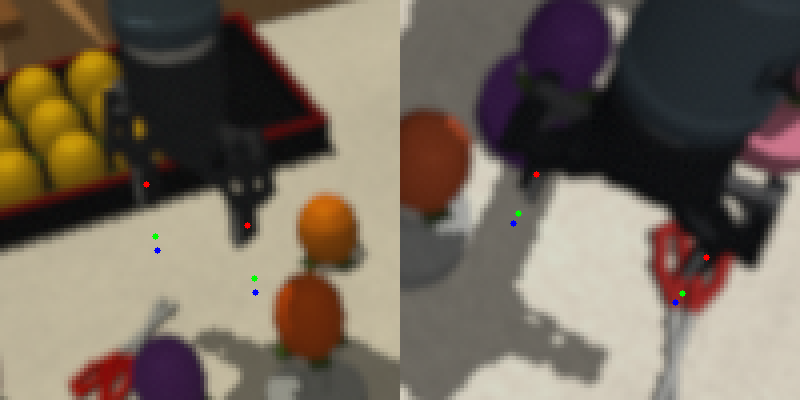

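Pixels: the blue dots (expected fingertips) are about 37 mm below the drawn fingertips in both views. The reported TCP and the pictures disagree, so I'll check with the wrist camera's depth of the table.

```bash
python3 - <<'E'
from h import *
c=cam('wrist');P=cloud(c);z=c['z_map'];print(np.array(c['T_tool_cam']).round(4),c['f'],c['k1'])
H,S,V=cv2.split(cv2.cvtColor(c['image'],cv2.COLOR_RGB2HSV))
m=(z>0)&(V>170)&(S<50);print('table z by wrist',np.percentile(P[m][:,2],[5,50,95]))
k=(z>0)&(z<.16)&(V<70);q=(P[k]-r.state()['eef_pos'])@Ro.from_quat(r.state()['orientation']).as_matrix()
for a in np.arange(-.12,.03,.01):
    g=q[(q[:,2]>a)&(q[:,2]<a+.01)]
    if len(g)>9: print(a.round(2),len(g),np.percentile(g[:,1],[1,99]).round(3),np.percentile(g[:,0],[1,99]).round(3))
m=(H<9)&(S>150)&(P[...,2]>.07);print('fresh by wrist',P[m].mean(0))
E
```

```text
[[ 8.000e-04 -9.625e-01 -2.713e-01  6.980e-02]
 [ 1.000e+00  7.000e-04  5.000e-04  2.000e-04]
 [-3.000e-04 -2.713e-01  9.625e-01 -1.624e-01]
 [ 0.000e+00  0.000e+00  0.000e+00  1.000e+00]] 381.21220573259643 -0.02082084450733528
table z by wrist [-0.00158036 -0.00044041  0.00069521]
-0.12 6482 [-0.03  0.03] [0.012 0.021]
-0.11 16748 [-0.061  0.062] [0.004 0.019]
-0.1 12650 [-0.07  0.07] [-0.008  0.019]
-0.09 15389 [-0.072  0.073] [-0.01   0.015]
-0.08 2632 [-0.067  0.069] [0.004 0.015]
-0.07 2208 [-0.055  0.055] [-0.006  0.012]
-0.06 2415 [-0.055  0.056] [-0.009  0.012]
-0.05 1896 [-0.055  0.056] [-0.01   0.012]
-0.04 671 [-0.062  0.048] [-0.009  0.11 ]
-0.03 3484 [-0.103 -0.049] [-0.009  0.113]
-0.02 3408 [-0.095 -0.042] [-0.006  0.115]
-0.01 1597 [-0.078 -0.04 ] [0.095 0.118]
-0.0 945 [-0.078 -0.039] [0.094 0.121]
0.01 164 [-0.059 -0.039] [0.096 0.124]
fresh by wrist [0.45883277 0.22813978 0.1216735 ]
```

```bash
python3 -m creep '[[0.02,0.03,0.15,0],[0.02,0.03,0.1,0],[0,0,0.08,0],[0,0,0.05,0],[0,0,0,0]]'; python3 -c "
from h import *
togo([.4155,.3216,.0],-60)"
```

```text
time_s: 2.88
eef_pos: [0.4137, 0.3297, 0.0305]
orientation: [-0.256, 0.967, -0.001, 0.007]
force: [-0.1, 0.6, 0.4]
opening: 1.0
t 2.875 pos [0.4137 0.3297 0.0305] ang -60.35 tilt [-0.0127 -0.0059 -0.9999] togo [ 0.014 -0.039  0.153] twist -0.006 F [-0.09  0.59  0.43] op 1.0
```

```bash
for i in 1; do python3 -m creep '[[0,0,0.05,0],[0,0,0,0]]'|egrep 'pos|force'; done;  python3 -m creep '[[0,0,0.03,0],[0,0,0,0]]'|egrep 'pos|force'; python3 -m creep '[[0,0,0.03,0],[0,0,0,0]]'|egrep 'pos|force'; python3 - <<'E'
from h import *
togo([.4155,.3216,.0],-60)
s=r.state();R=Ro.from_quat(s['orientation']).as_matrix()
for n in('side','scene','wrist'):
    c=cam(n);P=cloud(c)
    q=(P.reshape(-1,3)-s['eef_pos'])@R;V=c['image'].max(2).ravel()
    q=q[(abs(q[:,0])<.02)&(abs(q[:,1])<.07)&(P.reshape(-1,3)[:,2]>.006)&(V<90)]
    print(n,len(q),'max toolz',np.percentile(q[:,2],[95,98,99.5]).round(4), 'eef z',s['eef_pos'][2])
E
```

```text
eef_pos: [0.4148, 0.3302, 0.0211]
force: [0.3, 0.6, 0.1]
eef_pos: [0.4153, 0.3304, 0.0151]
force: [0.1, -0.2, -0.7]
eef_pos: [0.4155, 0.3304, 0.0088]
force: [-0.1, 1.2, -0.1]
t 3.625 pos [0.4155 0.3304 0.0088] ang -60.36 tilt [-0.0161 -0.0061 -0.9999] togo [ 0.023 -0.038  0.044] twist -0.006 F [-0.09  1.16 -0.12] op 0.998
side 1359 max toolz [-0.0627 -0.0487 -0.0375] eef z 0.008821781839975451
scene 1299 max toolz [-0.0778 -0.0541 -0.0453] eef z 0.008821781839975451
wrist 58140 max toolz [-0.0512 -0.0426 -0.0364] eef z 0.008821781839975451
```

```bash
python3 -m creep '[[0,0,0.03,0],[0,0,0,0]]'|egrep 'pos|force'; python3 -m creep '[[0,0,0.03,0],[0,0,0,0]]'|egrep 'pos|force'; python3 -m creep '[[0,0,0.03,0],[0,0,0,0]]'|egrep 'pos|force';python3 -m creep '[[0,0,0.03,0],[0,0,0,0]]'|egrep 'pos|force'; python3 -m creep '[[0,0,0.02,0],[0,0,0,0]]'|egrep 'pos|force'; python3 - <<'E'
from h import *
togo([.4155,.3216,.0],-60)
c=cam('side');save(c,'side3.png');cv2.imwrite('pics/s3.png',cv2.resize(cv2.imread('pics/side3.png')[110:240,210:370],(800,650))[:600])
E
```

```text
eef_pos: [0.4163, 0.3308, 0.0032]
force: [-0.6, -0.4, 0.3]
eef_pos: [0.4163, 0.3308, -0.0033]
force: [-0.3, -0.2, 0.0]
eef_pos: [0.4164, 0.3307, -0.0098]
force: [-0.2, 0.6, 0.6]
eef_pos: [0.4165, 0.3308, -0.0163]
force: [0.0, 0.1, -0.7]
eef_pos: [0.4166, 0.3308, -0.0206]
force: [-0.4, -0.4, -0.0]
t 5.025 pos [ 0.4166  0.3308 -0.0206] ang -60.36 tilt [-0.0174 -0.0061 -0.9998] togo [ 0.026 -0.038 -0.103] twist -0.006 F [-0.37 -0.37 -0.05] op 1.0
```

View pics/s3.png

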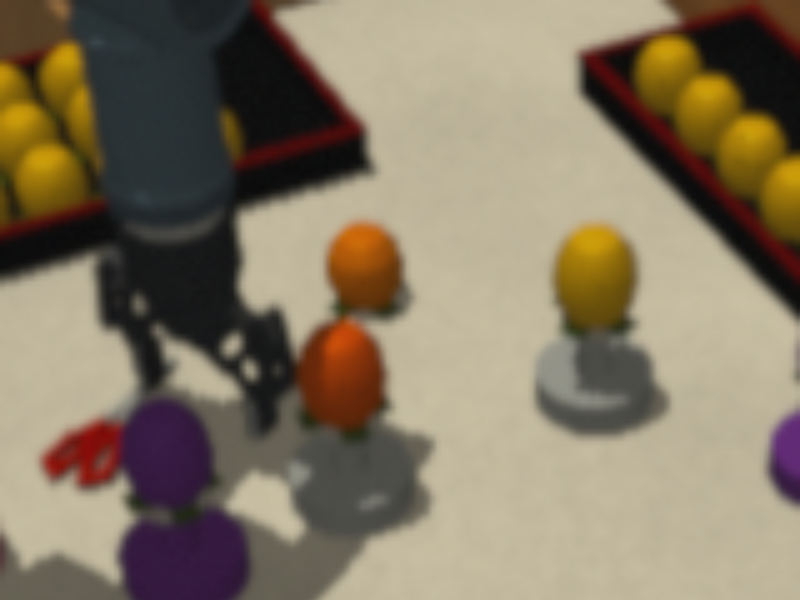

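The side picture shows the fingertips about 15 mm above the table at reported TCP z = -0.021. So the tips are about 36 mm behind the reported TCP, and I'll work from what the cameras show. The finger elbows stick out further than the fingertips, so I'll measure the profile at partial openings before pushing next to the fruit.

```bash
cat > prof.py <<'E'
from h import *
s=r.state();R=Ro.from_quat(s['orientation']).as_matrix();print('op',s['opening'].round(3) ,s['eef_pos'].round(4))
Q=[]
for n in('side','scene','wrist'):
    c=cam(n);P=cloud(c).reshape(-1,3);q=(P-s['eef_pos'])@R;V=c['image'].max(2).ravel()
    q=q[(abs(q[:,0])<.05)&(abs(q[:,1])<.085)&(P[:,2]>.008)&(V<90)&(c['z_map'].ravel()>0)];Q.append(q)
for a in np.arange(-.16,.0,.01):
    o=f'{a:.2f} '
    for q in Q:
        k=q[(q[:,2]>a)&(q[:,2]<a+.01)]
        o+=(' | %4d y %s x %s'%(len(k),(1000*np.percentile(k[:,1],[1,99])).round(),(1000*np.percentile(k[:,0],[1,99])).round())) if len(k)>5 else ' | -'
    print(o)
E
python3 -m creep '[[0,0,-0.05,0],[0,0,0,0],[0,0,0,0],[0,0,0,0]]' -0.3|egrep 'pos|force|open'; python3 prof.py; python3 -m creep '[[0,0,0,0],[0,0,0,0],[0,0,0,0]]' 0.1 |egrep 'pos|force|open'; python3 prof.py
```

```text
eef_pos: [0.4172, 0.3312, -0.0089]
force: [0.1, -0.2, 0.8]
opening: 0.651
eef_pos: [0.417, 0.331, -0.0092]
force: [-0.3, 0.2, -0.4]
opening: 0.453Traceback (most recent call last):
  File "prof.py", line 2, in <module>
    s=r.state();R=Ro.from_quat(s['orientation']).as_matrix();print('op',s['opening'].round(3) ,s['eef_pos'].round(4))
                                                                        ^^^^^^^^^^^^^^^^^^
AttributeError: 'float' object has no attribute 'round'
Traceback (most recent call last):
  File "prof.py", line 2, in <module>
    s=r.state();R=Ro.from_quat(s['orientation']).as_matrix();print('op',s['opening'].round(3) ,s['eef_pos'].round(4))
                                                                        ^^^^^^^^^^^^^^^^^^
AttributeError: 'float' object has no attribute 'round'
```

```bash
sed -i "s/s\['opening'\].round(3)/s['opening']/" prof.py; python3 prof.py; python3 -m creep '[[0,0,0,0],[0,0,0,0],[0,0,0,0]]' -0.3 |egrep 'pos|force|open'; python3 prof.py
```

```text
op 0.45316444389034904 [ 0.417   0.331  -0.0092]
-0.16  |   57 y [-39.  18.] x [-11.  40.] |   61 y [-38.  32.] x [-39.  -7.] | -
-0.15  |   25 y [-40.  -6.] x [-5. 37.] |    8 y [-38.  32.] x [-37.  -5.] | -
-0.14  |   23 y [-40. -12.] x [-4. 14.] |   39 y [-49.  40.] x [-13.   7.] | -
-0.13  |   88 y [-65.  61.] x [-5. 22.] |  163 y [-66.  62.] x [-21.  11.] | -
-0.12  |   77 y [-68.  59.] x [-5. 22.] |  111 y [-67.  60.] x [-20.  11.] | 5181 y [-54.  55.] x [13. 22.]
-0.11  |   63 y [-64.  55.] x [-4. 20.] |   52 y [-61.  56.] x [-19.  -7.] | 17577 y [-60.  60.] x [ 3. 19.]
-0.10  |   58 y [-61.  52.] x [-9. 21.] |   54 y [-57.  53.] x [-19.   4.] | 14946 y [-58.  59.] x [-6. 19.]
-0.09  |   54 y [-58.  51.] x [-8. 19.] |   60 y [-54.  50.] x [-18.  10.] | 7632 y [-55.  56.] x [-10.  18.]
-0.08  |   45 y [-52.  44.] x [-8. 16.] |  136 y [-50.  47.] x [-15.  10.] | 11255 y [-52.  52.] x [-10.  15.]
-0.07  |   27 y [-46.  41.] x [-9. 17.] |   22 y [-42.  27.] x [-15.   7.] | 2364 y [-48.  47.] x [ 0. 15.]
-0.06  |   27 y [-36.  25.] x [-7. 14.] |   17 y [-33.  24.] x [-13.  -7.] | 2
[... 1310 characters left out ...]
 y [-61.  55.] x [-7. 17.] |  131 y [-57.  53.] x [-15.  10.] | 10043 y [-59.  59.] x [-9. 15.]
-0.07  |   24 y [-55.  36.] x [-5. 15.] |   20 y [-46.  45.] x [-15.  -5.] | 2161 y [-52.  50.] x [-2. 15.]
-0.06  |   27 y [-43.  32.] x [-6. 15.] |   18 y [-42.  36.] x [-14.  -5.] | 1785 y [-40.  41.] x [-9. 13.]
-0.05  |   29 y [-45.  34.] x [-6. 15.] |   23 y [-41.  37.] x [-13.  -6.] | 1672 y [-41.  41.] x [-9. 13.]
-0.04  |   26 y [-74.  31.] x [-5. 14.] |   21 y [-75.  38.] x [-13.  -2.] | 2186 y [-85.  40.] x [-9. 22.]
-0.03  |   11 y [-82.  30.] x [-0. 13.] |    6 y [-79.  53.] x [-7. 47.] | 1431 y [-85.  32.] x [-8. 23.]
-0.02  | - | - |  314 y [-85. -82.] x [-8. 23.]
-0.01  | - | - | -
```

Measured profile:
- The knuckles reach ±70–75 mm at fruit height, while the fingertips reach only ±57 mm.
- A straight finger-back push would therefore just touch the fruit.
- Fast descents leaned the hand slightly, with the top going towards tool +x. A deliberate lean away from the fruit would give real clearance, so I'll see how it responds here, clear of everything.

```bash
T='from h import *
togo([.4155,.3216,.1],-60)'
python3 -m creep '[[0,0,-0.1,0],[0,0,-0.1,0],[0,0,-0.1,0],[0,0,-0.1,0],[0,0,-0.1,0]]' 0.3 >/dev/null; python3 -c "$T"; python3 -m creep '[[0,0,-0.1,0],[0,0,-0.1,0],[0,0,-0.1,0],[0,0,0,0]]'>/dev/null; python3 -c "$T";  python3 -m creep '[[0,0,0.3,0],[0,0,0.3,0],[0,0,0,0]]'>/dev/null; python3 -c "$T"
```

```text
t 7.25 pos [0.4133 0.3297 0.0917] ang -60.37 tilt [-0.0137 -0.0059 -0.9999] togo [ 0.01  -0.041 -0.041] twist -0.006 F [-0.08 -0.6   0.31] op 0.348
t 7.75 pos [0.413  0.3299 0.1552] ang -60.37 tilt [-0.0171 -0.0061 -0.9998] togo [ 0.014 -0.041  0.276] twist -0.006 F [ 0.27 -0.11  0.08] op 0.349
t 8.125 pos [0.4154 0.3305 0.0322] ang -60.37 tilt [-0.019  -0.0062 -0.9998] togo [ 0.015 -0.041 -0.339] twist -0.006 F [-0.05  1.16  0.72] op 0.348
```

```bash
T='from h import *
togo([.4155,.3216,.1],-60)'
python3 -m creep '[[0,0,-0.2,0],[0,0,-0.2,0],[0,0,-0.2,0],[0,0,-0.1,0]]' >/dev/null; python3 -c "$T"; python3 -m creep '[[0.3,0,0,0],[0.3,0,0,0]]'>/dev/null; python3 -c "$T";python3 -m creep '[[0,0,0,0]]'>/dev/null; python3 -c "$T";  python3 -m creep '[[-0.3,0,0,0],[-0.3,0,0,0]]'>/dev/null; python3 -c "$T"; python3 -m creep '[[0,0,0,0]]'>/dev/null; python3 -c "$T"
```

```text
t 8.625 pos [0.4124 0.3298 0.1806] ang -60.37 tilt [-0.0182 -0.0061 -0.9998] togo [ 0.014 -0.041  0.403] twist -0.006 F [-0.2  -0.16 -1.53] op 0.35
t 8.875 pos [0.3118 0.2719 0.1845] ang -60.39 tilt [-0.031  -0.0069 -0.9995] togo [-0.56  -0.037  0.44 ] twist -0.007 F [-0.98  0.05  1.4 ] op 0.354
t 9.0 pos [0.3081 0.2704 0.186 ] ang -60.36 tilt [-0.0309 -0.0069 -0.9995] togo [-0.58  -0.04   0.448] twist -0.006 F [0.77 0.07 0.08] op 0.349
t 9.25 pos [0.4127 0.3306 0.1953] ang -60.32 tilt [-0.038  -0.0073 -0.9993] togo [ 0.028 -0.043  0.476] twist -0.005 F [ 1.32 -0.72  0.26] op 0.348
t 9.375 pos [0.417  0.3325 0.1965] ang -60.35 tilt [-0.0416 -0.0075 -0.9991] togo [ 0.053 -0.04   0.481] twist -0.006 F [-0.5  -0.35  0.74] op 0.348
```

Fast moves along the radius add a lean towards the base of about 0.02 rad per cycle. For pushes heading -60° to -98°, I need the lean towards about 100°, so I'll build it on the robot's right side. First I turn the hand so tool -x faces along the push.

```bash
T='from h import *
togo([.42,0,.2],-150); print(r.state()["qpos"].round(2))'
python3 -m creep '[[0,0,0,0.17],[0,0,0,0.17],[0,0,0,0.17],[0,0,0,0.17],[0,0,0,0.17],[0,0,0,0.17],[0,0,0,0.17],[0,0,0,0.17],[0,0,0,0.14]]' 0.6 >/dev/null; python3 -c "$T"
```

```text
t 10.5 pos [0.4187 0.3338 0.2098] ang -153.26 tilt [-0.0052  0.0553 -0.9985] togo [-1.493 -0.746  0.015] twist -0.054 F [-0.12 -0.09 -0.62] op 0.198
[ 0.47  0.2   1.62 -0.01  1.27  0.  ]
```

```bash
T='from h import *
togo([.13,-0.36,.2],-150); print(r.state()["qpos"].round(2))'
python3 -m creep '[[-0.25,-0.125,0,0],[-0.25,-0.125,0,0],[-0.25,-0.125,0,0],[-0.25,-0.125,0,0],[-0.25,-0.125,0,0],[-0.25,-0.125,0,0]]'  >/dev/null; python3 -c "$T"
```

```text
t 11.25 pos [ 0.4215 -0.0066  0.2117] ang -152.79 tilt [-0.0114  0.0692 -0.9975] togo [-0.906 -2.103 -0.077] twist -0.047 F [1.82 0.75 0.33] op 0.201
[-0.32 -0.03  1.86  0.04  1.25 -0.81]
```

```bash
T='from h import *
togo([.13,-0.36,.2],-150); print(r.state()["qpos"].round(2))'
python3 -m creep '[[-0.12,-0.26,0,0],[-0.12,-0.26,0,0],[-0.12,-0.26,0,0],[-0.12,-0.26,0,0],[-0.12,-0.26,0,0],[-0.12,-0.26,0,0],[-0.1,-0.26,0,0],[-0.1,-0.26,0,0]]'  >/dev/null; python3 -c "$T"; python3 -m creep '[[-0.26,0.15,0,0],[-0.26,0.15,0,0],[0,0,0,0],[0.26,-0.15,0,0],[0.26,-0.15,0,0],[0,0,0,0]]'  >/dev/null; python3 -c "$T"
```

```text
t 12.25 pos [ 0.1295 -0.3742  0.1977] ang -152.68 tilt [-0.0371  0.0711 -0.9968] togo [ 0.061  0.035 -0.011] twist -0.045 F [ 0.26 -0.19 -0.51] op 0.202
[-1.6  -0.03  1.91  0.08  1.27 -2.1 ]
t 13.0 pos [ 0.12   -0.3803  0.203 ] ang -153.83 tilt [-0.0442  0.0648 -0.9969] togo [0.07  0.089 0.017] twist -0.064 F [ 0.76 -0.87 -0.55] op 0.198
[-1.62 -0.04  1.9   0.08  1.27 -2.1 ]
```

```bash
T='from h import *
togo([.13,-0.36,.2],-150)'
python3 -m creep '[[-0.3,0,0,0],[-0.3,0,0,0],[0,0,0,0],[0.3,0,0,0],[0.3,0,0,0],[0,0,0,0]]'  >/dev/null; python3 -c "$T";python3 -m creep '[[-0.3,0,0,0],[-0.3,0,0,0],[0.3,0,0,0],[0.3,0,0,0],[-0.3,0,0,0],[-0.3,0,0,0],[0.3,0,0,0],[0.3,0,0,0]]'  >/dev/null; python3 -c "$T"
```

```text
t 13.75 pos [ 0.1209 -0.3766  0.2053] ang -153.71 tilt [-0.0461  0.0632 -0.9969] togo [0.056 0.076 0.029] twist -0.062 F [-0.05 -0.96  0.67] op 0.196
t 14.75 pos [ 0.1223 -0.3723  0.1945] ang -153.64 tilt [-0.0163  0.076  -0.997 ] togo [ 0.037  0.064 -0.024] twist -0.061 F [-1.9   0.65  0.74] op 0.198
```

Lean doesn't build up reliably this way. A better idea is to test the real clearance on the pink holder, which is the same shape and isn't part of the job: a near-shut, two-finger push with the tool's side face. Moving there.

```bash
T='from h import *
togo([.17,.38,.1],-154)'
python3 -m creep '[[0.11,0.24,0,0],[0.11,0.24,0,0],[0.11,0.24,0,0],[0.11,0.24,0,0],[0.11,0.24,0,0],[0.11,0.24,0,0],[0.11,0.24,0,0],[0.11,0.24,0,0],[0.11,0.24,0,0]]' 0.6 >/dev/null; python3 -c "$T";python3 -m creep '[[0.28,-0.03,0,0],[0.28,-0.03,0,0],[0.28,-0.03,0,0],[0.28,-0.03,0,0],[0.28,-0.03,0,0],[0.28,-0.03,0,0],[0.28,-0.03,0,0],[0.28,-0.03,0,0],[0,0,0,0]]'  >/dev/null; python3 -c "$T"; python3 - <<'E'
from h import *
for n in('side','scene'):
    c=cam(n);P=cloud(c);H,S,V=cv2.split(cv2.cvtColor(c['image'],cv2.COLOR_RGB2HSV))
    m=(np.hypot(P[...,0]-.22,P[...,1]-.28)<.06)&(P[...,2]>.002)&(P[...,2]<.029)&(S>60)&(H>150);print(cv2.minEnclosingCircle((P[m][:,:2]*1000).astype(np.float32)))
E
```

```text
t 15.875 pos [0.4296 0.0059 0.2319] ang -154.17 tilt [-0.033   0.0841 -0.9959] togo [ 2.269 -0.408  0.552] twist -0.003 F [ 0.97 -1.2   0.43] op 0.201
t 17.0 pos [0.1847 0.4054 0.2203] ang -153.56 tilt [-0.0298  0.1035 -0.9942] togo [-0.064 -0.184  0.588] twist 0.007 F [ 0.55 -0.55  0.6 ] op 0.199
((217.60020446777344, 281.08453369140625), 41.61330795288086)
((221.8545379638672, 285.4187927246094), 40.09534454345703)
```

```bash
cat >> h.py <<'E'
def tipgo(xyz,ang,zt=-.026):
    "as togo, for the point between the fingertips; ang = world angle of tool -x"
    s=r.state();R=Ro.from_quat(s['orientation']).as_matrix();tip=s['eef_pos']+R@[0,0,zt]
    d=R.T@(np.array(xyz)-tip)/.2;p=-R[:,0];a=np.degrees(np.arctan2(p[1],p[0]))
    print('t',s['time_s'],'tip',tip.round(4),'ang',a.round(2),'u',R[2].round(3),'togo',d.round(3),'twist',round(((a-ang+180)%360-180)/60,3),'F',s['force'].round(2),'op',round(s['opening'],3))
E
python3 -c "
from h import *
a=np.radians(-64)
for D in(.09,.058): tipgo([.2195-D*np.cos(a),.283-D*np.sin(a),.014],-64)"
```

```text
t 17.1 tip [0.184  0.4025 0.2461] ang -63.97 u [-0.031  0.103 -0.994] togo [-0.128 -0.223  1.148] twist 0.001 F [0.46 0.04 0.16] op 0.198
t 17.1 tip [0.184  0.4025 0.2461] ang -63.97 u [-0.031  0.103 -0.994] togo [-0.288 -0.223  1.153] twist 0.001 F [0.46 0.04 0.16] op 0.198
```

```bash
python3 -m creep '[[-0.03,-0.06,0.28,0],[-0.03,-0.06,0.28,0],[-0.03,-0.06,0.25,0],[-0.03,-0.04,0.17,0],[0,0,0.1,0],[0,0,0,0]]' |grep force; python3 -c "
from h import *
a=np.radians(-64)
for D in(.09,.058): tipgo([.2195-D*np.cos(a),.283-D*np.sin(a),.014],-64)"
```

```text
force: [-0.5, 0.3, 0.3]
t 17.85 tip [0.1869 0.3606 0.0266] ang -64.77 u [-0.029  0.113 -0.993] togo [ 0.031 -0.031  0.059] twist -0.013 F [-0.52  0.32  0.27] op 0.195
t 17.85 tip [0.1869 0.3606 0.0266] ang -64.77 u [-0.029  0.113 -0.993] togo [-0.129 -0.029  0.064] twist -0.013 F [-0.52  0.32  0.27] op 0.195
```

```bash
cat > foot.py <<'E'
import sys
from h import *
# foot centre of a holder near x,y  (argv: x y hmin hmax smin)
x,y=map(float,sys.argv[1:3]);pink=len(sys.argv)>3
for n in('side','scene'):
    c=cam(n);P=cloud(c);H,S,V=cv2.split(cv2.cvtColor(c['image'],cv2.COLOR_RGB2HSV));Z=P[...,2]
    d=np.hypot(P[...,0]-x,P[...,1]-y)
    col=((S>60)&(H>150)) if pink else ((S<60)&(V>50))
    m=(d<.06)&(Z>.012)&(Z<.029)&col;f=cv2.minEnclosingCircle((P[m][:,:2]*1000).astype(np.float32))
    k=(S>110)&(d<.08)&(Z>.09)&(Z<.14);k&=((H>150) if pink else (H<14))
    q=P[k];print(n,'foot',np.round(f[0],1),round(f[1],1),'fruit',((q.max(0)+q.min(0))*500).round(1) if len(q) else '', 'ztop',q[:,2].max().round(4) if len(q) else '')
E
python3 foot.py .2195 .283 p;python3 -m creep '[[-0.02,-0.02,0.03,0],[-0.02,-0.01,0.02,0],[-0.02,0,0.0,0],[-0.02,0,0,0],[-0.03,0,0,0],[0,0,0,0]]' |grep force; python3 -c "
from h import *
a=np.radians(-64)
for D in(.058,.05): tipgo([.2195-D*np.cos(a),.283-D*np.sin(a),.014],-64)"; python3 foot.py .2195 .283 p
```

```text
side foot [216.7 281.5] 40.3 fruit [213.9 272.2 113.7] ztop 0.1372
scene foot [221.6 284.7] 40.3 fruit [229.6 288.8 115.1] ztop 0.1393
force: [-0.3, -0.2, 1.0]
t 18.7 tip [0.1945 0.3397 0.0201] ang -64.73 u [-0.025  0.122 -0.992] togo [-0.019 -0.015  0.029] twist -0.012 F [-0.31 -0.24  0.97] op 0.203
t 18.7 tip [0.1945 0.3397 0.0201] ang -64.73 u [-0.025  0.122 -0.992] togo [-0.059 -0.015  0.03 ] twist -0.012 F [-0.31 -0.24  0.97] op 0.203
side foot [216.3 280.4] 40.2 fruit [214.9 273.8 113. ] ztop 0.1359
scene foot [221.2 284.2] 41.0 fruit [230.6 288.4 115. ] ztop 0.1391
```

```bash
python3 -m creep '[[-0.02,-0.01,0.015,0],[-0.02,0,0.01,0],[0,0,0,0]]' |grep force; python3 foot.py .2195 .283 p; python3 -m creep '[[-0.02,0,0,0],[-0.03,0,0,0],[-0.04,0,0,0],[-0.05,0,0,0],[-0.05,0,0,0],[-0.05,0,0,0],[0,0,0,0]]' |grep force;  python3 -c "
from h import *
a=np.radians(-64)
for D in(.058,.05): tipgo([.2195-D*np.cos(a),.283-D*np.sin(a),.014],-64)
for n in('side','scene'): save(cam(n),n+'p.png')
A=cv2.imread('pics/sidep.png')[140:260,120:270];B=cv2.imread('pics/scenep.png')[230:350,420:570]
cv2.imwrite('pics/pp.png',np.hstack([cv2.resize(A,(400,320),interpolation=3),cv2.resize(B,(400,320),interpolation=3)]))"; python3 foot.py .227 .27 p
```

```text
force: [-0.6, 1.7, -0.4]
side foot [213.9 283.6] 44.2 fruit [215.5 276.  113.2] ztop 0.1362
scene foot [221.  286.2] 41.6 fruit [229.5 289.  116. ] ztop 0.1383
force: [1.5, 0.3, 0.2]
t 20.15 tip [0.2187 0.2855 0.0161] ang -64.73 u [-0.024  0.122 -0.992] togo [ 0.277 -0.006  0.003] twist -0.012 F [1.49 0.27 0.24] op 0.2
t 20.15 tip [0.2187 0.2855 0.0161] ang -64.73 u [-0.024  0.122 -0.992] togo [ 0.237 -0.005  0.004] twist -0.012 F [1.49 0.27 0.24] op 0.2
side foot [237.5 241.2] 39.8 fruit [236.7 240.6 113.6] ztop 0.1367
scene foot [242.8 249.5] 39.5 fruit [253.  244.9 114.2] ztop 0.1371
```

View pics/pp.png

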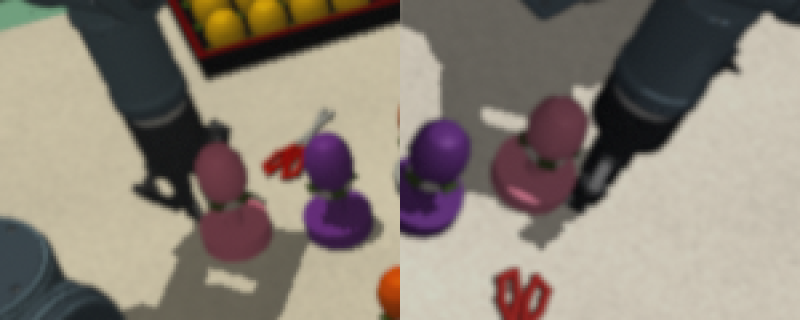

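The pink test:
- The foot moved at about 48 mm axis distance without tipping. That is too close to tell whether the fingers or the palm did the pushing.
- A safer geometry is an open gripper pushing with the outer corner of one fingertip, with the normal about 62° off the tool y axis. By distance, every part of the hand then clears the fruit by at least 6 mm.

I'll set that up.

```bash
cat >> h.py <<'E'
PH=np.radians(62)
def pushgo(C,p,gap=0.0,z=.010,zt=-.036):
    "hand move so that the -y finger's outer -x corner stands 'gap' behind a foot at C for a push along world angle p"
    s=r.state();R=Ro.from_quat(s['orientation']).as_matrix();a=np.degrees(np.arctan2(-R[1,0],-R[0,0]))
    want=p+28                     # -x direction wanted
    tw=((a-want+180)%360-180)
    n=np.array([-np.sin(PH),-np.cos(PH)]);c=np.array([-.011,-.057])+(.04+gap)*n  # foot centre in tool xy
    k=R@[-.011,-.057,zt]+s['eef_pos']  # corner
    # after the twist about tool z
    R2=R@Ro.from_euler('z',tw,degrees=True).as_matrix()
    tgt=np.array([C[0],C[1],z])-R2@[c[0],c[1],zt]
    v=np.array(C[:2])-k[:2]
    print('t',s['time_s'],'pos',s['eef_pos'].round(4),'u',R[2].round(3),'-x at',a.round(1),'twist',round(tw/60,3),'togo(now axes)',(R.T@(tgt-s['eef_pos'])/.2).round(3),'corner',k.round(4),'corner->C dist',np.hypot(*v).round(4),'normal',np.degrees(np.arctan2(v[1],v[0])).round(1),'F',s['force'].round(1),'op',round(s['opening'],2))
E
python3 -m creep '[[0.1,0,0,0],[0.15,0,0,0],[0.1,0,-0.2,0],[0,0,-0.25,0],[0,0,-0.25,0],[0,0,-0.1,-0.15],[0,0,0,-0.17],[0,0,0,-0.17],[0,0,0,0]]' -1 >/dev/null; python3 - <<'E'
from h import *
pushgo([.473,.222],-60,gap=.03,z=.08)
d=np.load('/tmp/scene.npz');P=d['P'];b=(abs(P[...,0]-.6)<.15)&(P[...,1]>-.2)&(P[...,1]<0)&(P[...,2]>.085)&(P[...,2]<.16)
print('blade',P[b].min(0),P[b].max(0)); print(P[b][::12].round(3).tolist())
E
```

```text
t 21.475 pos [0.169  0.3497 0.1532] u [-0.082  0.095 -0.992] -x at -34.3 twist -0.038 togo(now axes) [-1.199  0.713  0.707] corner [0.1422 0.2952 0.1844] corner->C dist 0.3388 normal -12.5 F [-0.1 -0.2 -0.9] op 1.0
blade [ 0.52729697 -0.19960747  0.08539497] [ 0.65844729 -0.09988242  0.14455626]
[[0.533, -0.2, 0.1], [0.545, -0.19, 0.101], [0.544, -0.187, 0.095], [0.56, -0.185, 0.099], [0.555, -0.182, 0.094], [0.585, -0.189, 0.102], [0.552, -0.184, 0.085], [0.588, -0.189, 0.1], [0.65, -0.183, 0.143], [0.585, -0.184, 0.099], [0.647, -0.178, 0.143], [0.584, -0.186, 0.092], [0.646, -0.175, 0.142], [0.58, -0.182, 0.089], [0.657, -0.176, 0.139], [0.647, -0.17, 0.134], [0.652, -0.173, 0.127], [0.643, -0.162, 0.128], [0.652, -0.169, 0.118], [0.651, -0.151, 0.134], [0.648, -0.147, 0.132], [0.646, -0.145, 0.129], [0.658, -0.174, 0.095], [0.656, -0.175, 0.088], [0.646, -0.128, 0.132], [0.643, -0.123, 0.127], [0.63, -0.118, 0.119], [0.643, -0.12, 0.117], [0.633, -0.112, 0.116], [0.628, -0.112, 0.104], [0.626, -0.101, 0.098]]
```

```bash
python3 -m creep '[[-0.2,0.12,0.04,-0.03],[-0.2,0.12,0.04,0],[-0.2,0.12,0.04,0],[-0.2,0.12,0.04,0],[-0.2,0.12,0.05,0],[-0.2,0.12,0.05,0],[0,0,0,0]]' >/dev/null; python3 -c "
from h import *
pushgo([.473,.222],-60,gap=.03,z=.01)"; python3 foot.py .473 .222
```

```text
t 22.35 pos [0.4598 0.3414 0.132 ] u [-0.081  0.093 -0.992] -x at -33.8 twist -0.03 togo(now axes) [ 0.042 -0.079  0.774] corner [0.4334 0.2868 0.1633] corner->C dist 0.0759 normal -58.6 F [-0.6  0.3 -0.4] op 1.0
side foot [470.2 220.2] 40.9 fruit [466.7 211.9 112.5] ztop 0.135
scene foot [473.2 221.9] 40.6 fruit [476.9 224.6 114.6] ztop 0.1382
```

```bash
python3 -m creep '[[0.02,-0.02,0.2,-0.03],[0.01,-0.02,0.2,0],[0,-0.02,0.15,0],[0,-0.01,0.1,0],[0,0,0.06,0],[0,0,0.03,0],[0,0,0,0]]' |grep force; python3 -c "
from h import *
pushgo([.472,.221],-60,gap=.01,z=.01)
c=cam('wrist');save(c,'w4.png');c=cam('side');save(c,'s4.png')
A=cv2.resize(cv2.imread('pics/s4.png')[130:250,220:370],(400,320),interpolation=3);cv2.imwrite('pics/m4.png',np.hstack([cv2.resize(cv2.imread('pics/w4.png'),(427,320)),A]))"
```

```text
force: [-0.0, 0.4, -0.1]
t 23.325 pos [ 0.4535  0.341  -0.0177] u [-0.081  0.09  -0.993] -x at -31.9 twist 0.001 togo(now axes) [-0.131 -0.046  0.033] corner [0.429  0.2856 0.0137] corner->C dist 0.0776 normal -56.3 F [-0.   0.4 -0.1] op 1.0
```

View pics/m4.png

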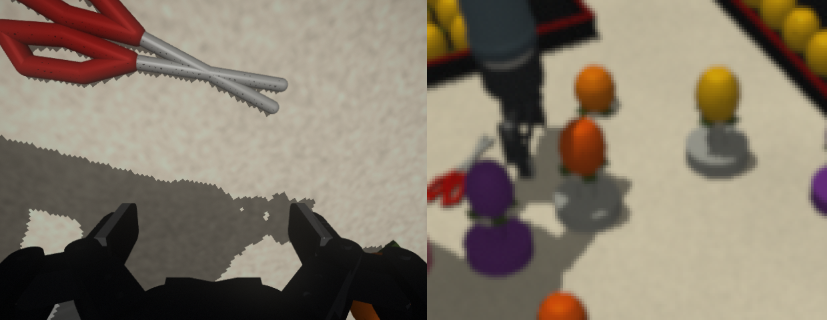

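```bash
python3 -m creep '[[-0.033,-0.012,0.01,0],[-0.033,-0.012,0.008,0],[-0.033,-0.012,0.008,0],[-0.032,-0.01,0.006,0],[-0.035,-0.019,0.001,0],[-0.035,-0.019,0.001,0],[-0.035,-0.019,0.001,0],[-0.035,-0.019,0.001,0],[0,0,0,0]]' |grep force; python3 foot.py .475 .215; python3 -c "
from h import *
pushgo([.475,.215],-60,gap=.0,z=.01)"
```

```text
force: [0.1, -0.5, -0.8]
side foot [473.2 205.5] 49.9 fruit [477.1 215.2 115. ] ztop 0.1399
scene foot [485.  204.2] 42.3 fruit [487.5 204.3 114.1] ztop 0.1382
t 24.65 pos [ 0.4913  0.2896 -0.0208] u [-0.082  0.094 -0.992] -x at -32.0 twist -0.0 togo(now axes) [0.091 0.035 0.004] corner [0.4666 0.2341 0.0104] corner->C dist 0.0209 normal -66.3 F [-0.6 -0.7 -0.1] op 1.0
```

```bash
cat > trk.py <<'E'
import sys
from h import *
c=cam('scene');P=cloud(c);H,S,V=cv2.split(cv2.cvtColor(c['image'],cv2.COLOR_RGB2HSV))
x,y=float(sys.argv[1]),float(sys.argv[2])
k=(S>110)&(H<14)&(np.hypot(P[...,0]-x,P[...,1]-y)<.05)&(P[...,2]>.09)&(P[...,2]<.14);q=P[k]
C=(np.percentile(q,2,0)+np.percentile(q,98,0))/2-[.0045,.0032,0];C=C[:2]
print('C',C.round(4),'n',k.sum(),'ztop',q[:,2].max().round(4))
S0=np.array([.581,-.097]);a=np.radians(-98);u=np.array([np.cos(a),np.sin(a)]);d=C-S0
print('seat frame: along',(d@u).round(4),'lat(+y)',(d@[-u[1],u[0]]).round(4))
pushgo(C,float(sys.argv[3]),gap=float(sys.argv[4]) if len(sys.argv)>4 else 0)
E
python3 -m creep '[[-0.043,-0.025,0.001,0],[-0.043,-0.025,0.001,0],[-0.043,-0.025,0.001,0],[-0.043,-0.025,0.001,0],[-0.043,-0.025,0.001,0],[-0.043,-0.025,0.001,0],[0,0,0,0]]' |grep force; python3 trk.py .51 .155 -60
```

```text
force: [-0.8, 0.8, -0.6]
C [0.5141 0.1477] n 426 ztop 0.1381
seat frame: along -0.233 lat(+y) -0.1003
t 25.575 pos [ 0.5207  0.2335 -0.0208] u [-0.081  0.094 -0.992] -x at -32.0 twist -0.0 togo(now axes) [0.02  0.012 0.007] corner [0.496  0.178  0.0105] corner->C dist 0.0353 normal -59.2 F [-0.2  0.7 -0.6] op 1.0
```

```bash
python3 -m creep '[[-0.044,-0.0235,0.001,0],[-0.044,-0.0235,0.001,0],[-0.044,-0.0235,0.001,0],[-0.044,-0.0235,0.001,0],[-0.044,-0.0235,0.001,0],[-0.044,-0.0235,0.001,0],[0,0,0,0]]' |grep force; python3 trk.py .545 .095 -60
```

```text
force: [-0.8, 0.0, -0.3]
C [0.5447 0.0939] n 395 ztop 0.1386
seat frame: along -0.184 lat(+y) -0.0625
t 26.5 pos [ 0.5522  0.1783 -0.0207] u [-0.08   0.093 -0.992] -x at -32.0 twist 0.0 togo(now axes) [0.028 0.016 0.008] corner [0.5275 0.1228 0.0106] corner->C dist 0.0336 normal -59.3 F [0.4 0.  0.8] op 1.0
```

```bash
python3 -m creep '[[-0.044,-0.0235,0.001,0],[-0.044,-0.0235,0.001,0],[-0.044,-0.0235,0.001,0],[-0.044,-0.0235,0.001,0],[-0.044,-0.0235,0.001,0],[-0.044,-0.0235,0.001,0],[-0.044,-0.0235,0.001,0],[0,0,0,0]]' |grep force; python3 trk.py .578 .035 -60
```

```text
force: [-1.0, -0.5, -0.6]
C [0.5827 0.0292] n 328 ztop 0.1389
seat frame: along -0.1252 lat(+y) -0.0159
t 27.55 pos [ 0.5891  0.114  -0.0205] u [-0.08   0.093 -0.993] -x at -31.9 twist 0.001 togo(now axes) [0.022 0.017 0.009] corner [0.5645 0.0585 0.0108] corner->C dist 0.0345 normal -58.2 F [ 0.4 -0.5  0.6] op 1.0
```

```bash
python3 -m creep '[[-0.044,-0.0235,0.001,0],[-0.044,-0.0235,0.001,0],[0.04,0.02,0,0],[0.1,0.05,0,0],[0.1,0.05,0,0],[0.1,0.05,0,0],[0,0,0,0]]' |grep force; python3 foot.py .593 .011;  python3 trk.py .593 .01 -98 .02
```

```text
force: [-0.2, -0.6, 0.2]
side foot [587.9   5.9] 41.3 fruit [5.836e+02 3.000e-01 1.138e+02] ztop 0.1374
scene foot [592.5   8.4] 40.6 fruit [593.5  14.2 114.2] ztop 0.1383
C [0.5895 0.0118] n 388 ztop 0.1375
seat frame: along -0.1089 lat(+y) -0.0067
t 28.575 pos [ 0.5616  0.1608 -0.0216] u [-0.085  0.094 -0.992] -x at -32.0 twist 0.633 togo(now axes) [-0.535 -0.012  0.014] corner [0.5368 0.1054 0.0097] corner->C dist 0.1074 normal -60.6 F [ 0.7 -0.5 -0.3] op 1.0
```

```bash
python3 - <<'E'
import numpy as np
def dist(c,h): return np.hypot(*np.maximum(abs(c)-h,0))
L=.126*85
for fy in(-1,1):
  for ph in range(0,91,6):
    f=np.radians(ph);n=np.array([-np.sin(f),fy*np.cos(f)]);c=np.array([-11,fy*57])+35*n
    # tool angle: n_tool -> world -97 ; frame is mirrored (z down): world ang = psi - tool ang
    psi=-97+np.degrees(np.arctan2(n[1],n[0]))
    tl=np.radians(psi-195);l=L*np.array([np.cos(tl),np.sin(tl)])
    cc=c-l
    print(fy,ph,'-x at',round((psi+180+180)%360-180,0),'knuckle',round(dist(cc,np.array([12,70.5]))-28,1),'palm',round(dist(cc,np.array([23,43]))-28,1),'box',round(dist(cc,np.array([38,42.5]))-28,1))
E
```

```text
-1 0 -x at -7.0 knuckle -8.4 palm 17.0 box 17.5
-1 6 -x at -13.0 knuckle -7.7 palm 15.8 box 16.3
-1 12 -x at -19.0 knuckle -6.9 palm 14.5 box 14.7
-1 18 -x at -25.0 knuckle -5.8 palm 13.0 box 12.9
-1 24 -x at -31.0 knuckle -4.7 palm 11.5 box 10.8
-1 30 -x at -37.0 knuckle -3.4 palm 9.9 box 8.4
-1 36 -x at -43.0 knuckle -2.1 palm 8.2 box 5.7
-1 42 -x at -49.0 knuckle -0.7 palm 6.4 box 2.9
-1 48 -x at -55.0 knuckle 0.7 palm 4.6 box -0.0
-1 54 -x at -61.0 knuckle 1.9 palm 2.7 box -3.0
-1 60 -x at -67.0 knuckle 2.8 palm 0.8 box -6.1
-1 66 -x at -73.0 knuckle 3.3 palm -1.1 box -9.2
-1 72 -x at -79.0 knuckle 3.5 palm -3.1 box -12.4
-1 78 -x at -85.0 knuckle 3.4 palm -5.0 box -15.6
-1 84 -x at -91.0 knuckle 2.9 palm -6.8 box -18.8
-1 90 -x at -97.0 knuckle 2.0 palm -8.6 box -21.9
1 0 -x at 173.0 knuckle -10.5 palm 17.0 box 17.5
1 6 -x at 179.0 knuckle -9.6 palm 17.9 box 18.4
1 12 -x at -175.0 knuckle -9.1 palm 18.4 box 18.9
1 18 -x at -169.0 knuckle -9.0 palm 18.5 box 19.0
1 24 -x at -163.0 knuckle -9.0 palm 18.3 box 18.8
1 30 -x at -157.0 knuckle -8.8 palm 17.8 box 18.3
1 36 -x at -151.0 knuckle -8.3 palm 16.9 box 17.4
1 42 -x at -145.0 knuckle -7.6 palm 15.7 box 16.2
1 48 -x at -139.0 knuckle -6.8 palm 14.3 box 14.6
1 54 -x at -133.0 knuckle -5.8 palm 12.9 box 12.7
1 60 -x at -127.0 knuckle -4.6 palm 11.4 box 10.6
1 66 -x at -121.0 knuckle -3.3 palm 9.7 box 8.2
1 72 -x at -115.0 knuckle -2.0 palm 8.0 box 5.5
1 78 -x at -109.0 knuckle -0.6 palm 6.3 box 2.7
1 84 -x at -103.0 knuckle 0.8 palm 4.4 box -0.2
1 90 -x at -97.0 knuckle 2.0 palm 2.5 box -3.2
```

```bash
python3 -m creep '[[0,0,-0.15,0],[0,0,-0.25,0],[0,0,-0.25,0],[0,0,-0.25,0],[0,0,-0.1,0]]' >/dev/null; python3 trk.py .591 .01 -98 .02|tail -1; python3 -m creep '[[-0.2,0.22,0,0],[-0.2,0.22,0,0],[0.2,-0.22,0,0],[0.2,-0.22,0,0],[-0.2,0.22,0,0],[-0.2,0.22,0,0],[0.2,-0.22,0,0],[0.2,-0.22,0,0]]' >/dev/null; python3 trk.py .591 .01 -98 .02
```

```text
t 29.25 pos [0.5399 0.1489 0.1833] u [-0.087  0.094 -0.992] -x at -32.3 twist 0.628 togo(now axes) [-0.51   0.004  1.048] corner [0.5147 0.0936 0.2146] corner->C dist 0.1116 normal -47.3 F [0.9 0.1 1.7] op 1.0
C [0.5905 0.0116] n 381 ztop 0.1384
seat frame: along -0.1088 lat(+y) -0.0057
t 30.3 pos [0.513  0.1393 0.1395] u [-0.016  0.038 -0.999] -x at -32.6 twist 0.623 togo(now axes) [-0.664  0.179  0.825] corner [0.4903 0.0846 0.1734] corner->C dist 0.1239 normal -36.1 F [-7.6 -0.4 -4.9] op 1.0
```

```bash
T='from h import *
pushgo([.590,.0075],-97,gap=.02,z=.01)'
python3 -m creep '[[0.27,0.06,-0.1,0],[0.27,0.06,-0.1,0],[0.27,0.06,0,0],[0.27,0.06,0,0],[0.27,0.06,0,0],[0.27,0.06,0,0],[0.27,0.06,0,0],[0.27,0.06,0,0]]' >/dev/null; python3 -c "$T"; python3 -m creep '[[-0.045,0.3,0,0],[-0.045,0.3,0,0],[0.045,-0.3,0,0],[0.045,-0.3,0,0],[-0.045,0.3,0,0],[-0.045,0.3,0,0],[0.045,-0.3,0,0],[0.045,-0.3,0,0]]' >/dev/null;  python3 -c "$T"
```

```text
t 31.3 pos [0.1998 0.4565 0.1729] u [-0.014  0.038 -0.999] -x at -33.6 twist 0.589 togo(now axes) [-2.842 -0.288  1.005] corner [0.1762 0.4021 0.2068] corner->C dist 0.5718 normal -43.6 F [0.7 1.2 0.5] op 1.0
t 32.3 pos [0.1942 0.45   0.1396] u [-0.011 -0.027 -1.   ] -x at -33.5 twist 0.592 togo(now axes) [-2.851 -0.202  0.879] corner [0.1721 0.3974 0.1772] corner->C dist 0.5716 normal -43.0 F [-1.1 -0.2  0.5] op 1.0
```

```bash
T='from h import *
pushgo([.590,.0075],-97,gap=.02,z=.01)'
python3 -m creep '[[-0.045,0.3,-0.04,0],[-0.045,0.3,-0.04,0],[0.045,-0.3,-0.04,0],[0.045,-0.3,-0.04,0],[-0.045,0.3,-0.04,0],[-0.045,0.3,-0.04,0],[0.045,-0.3,-0.04,0],[0.045,-0.3,-0.04,0]]' >/dev/null;  python3 -c "$T"
```

```text
t 33.3 pos [0.1762 0.4193 0.1596] u [-0.004 -0.148 -0.989] -x at -33.9 twist 0.586 togo(now axes) [-2.846  0.095  1.015] corner [0.1567 0.3709 0.2037] corner->C dist 0.5655 normal -40.0 F [-0.8 -0.3  0.4] op 1.01
```

```bash
T='from h import *
pushgo([.590,.0075],-97,gap=.025,z=.01)'
python3 -m creep '[[0,0,0,0.15],[0,0,0,0.15],[0,0,0,0.15],[0,0,0,0.14]]' >/dev/null;  python3 -c "$T"
```

```text
t 33.8 pos [0.1757 0.4161 0.1569] u [-0.095 -0.121 -0.988] -x at -70.2 twist -0.02 togo(now axes) [-2.192  1.796  1.   ] corner [0.1289 0.3919 0.2004] corner->C dist 0.6003 normal -39.8 F [-0.1  0.2  0.1] op 1.0
```

```bash
T='from h import *
pushgo([.590,.0075],-97,gap=.025,z=.01)'
python3 -m creep '[[-0.22,0.18,0,0],[-0.22,0.18,0,0],[-0.22,0.18,0,0],[-0.22,0.18,0,0],[-0.22,0.18,0,0],[-0.22,0.18,0,0],[-0.22,0.18,0,0],[-0.22,0.18,0,0],[-0.2,0.16,0,0],[-0.15,0.15,0,0]]' >/dev/null;  python3 -c "$T"; python3 foot.py .59 .008
```

```text
t 35.05 pos [0.6634 0.1221 0.148 ] u [-0.093 -0.12  -0.988] -x at -70.4 twist -0.024 togo(now axes) [ 0.001 -0.017  0.966] corner [0.6165 0.098  0.1915] corner->C dist 0.0943 normal -106.3 F [-0.4  1.1  0.2] op 1.0
side foot [587.3   6.5] 40.9 fruit [583.8   1.7 113.9] ztop 0.1376
scene foot [577.1  33.4] 27.5 fruit  ztop
```

```bash
T='from h import *
pushgo([.590,.0075],-97,gap=.025,z=.018)'
python3 -m creep '[[0,-0.01,0.25,-0.02],[0,-0.01,0.25,0],[0,0,0.2,0],[0,0,0.1,0],[0,0,0.05,0],[0,0,0.02,0],[0,0,0,0]]' |grep force;  python3 -c "$T"
```

```text
force: [0.0, 1.0, -0.1]
t 36.025 pos [ 0.6479  0.0962 -0.0258] u [-0.091 -0.116 -0.989] -x at -69.5 twist -0.009 togo(now axes) [ 0.013 -0.011  0.041] corner [0.6012 0.0712 0.0174] corner->C dist 0.0647 normal -100.0 F [ 0.   1.  -0.1] op 1.0
```

```bash
python3 -m creep '[[-0.044,-0.03,0.0065,0],[-0.044,-0.028,0.0065,0],[-0.044,-0.023,0.0065,0],[-0.044,-0.023,0.0065,0],[-0.044,-0.023,0.0065,0],[-0.044,-0.023,0.0065,0],[0,0,0,0]]' |grep force; python3 foot.py .587 -.02; python3 -c "
from h import *
pushgo([.587,-.022],-97,gap=.0,z=.018)"
```

```text
force: [0.5, -0.0, 0.6]
side foot [579.9 -27.8] 40.8 fruit [586.8 -17.2 114.2] ztop 0.1383
scene foot [574.9  12.3] 33.4 fruit  ztop 
t 37.0 pos [ 0.6378  0.033  -0.0247] u [-0.09  -0.113 -0.989] -x at -69.6 twist -0.01 togo(now axes) [0.048 0.022 0.022] corner [0.591  0.008  0.0183] corner->C dist 0.0302 normal -97.6 F [ 0.8  0.2 -0.5] op 1.0
```

```bash
python3 -c "
from h import *
c=cam('side');save(c,'s5.png');im=cv2.imread('pics/s5.png');u,v=proj(c,[[.585,-.03,.07]])[0].astype(int);print(u,v)
cv2.imwrite('pics/s5c.png',cv2.resize(im[v-75:v+75,u-90:u+90],(720,600),interpolation=3))"
```

```text
351 231
```

View pics/s5c.png

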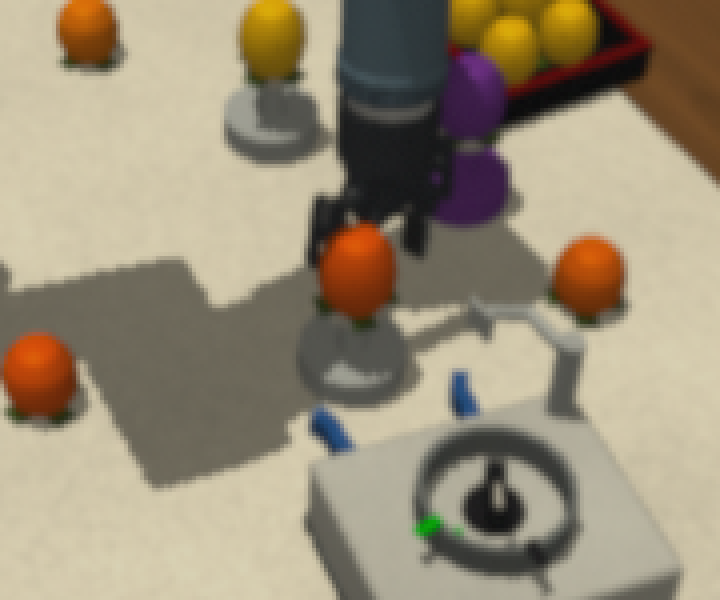

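```bash
python3 -m creep '[[0.04,0.015,-0.005,0],[0.017,-0.047,0.004,0],[-0.047,-0.0175,0.006,0],[-0.047,-0.0175,0.006,0],[-0.047,-0.0175,0.006,0],[-0.047,-0.0175,0.006,0],[0,0,0,0]]' |grep force; python3 foot.py .58 -.055; python3 -c "
from h import *
pushgo([.58,-.055],-97,gap=.0,z=.018)"
```

```text
force: [-0.5, 0.9, -0.6]
side foot [579.6 -71.1] 56.2 fruit [575.5 -53.2 114.2] ztop 0.138
scene foot [583.3  -5.4] 7.1 fruit  ztop 
t 38.025 pos [ 6.262e-01  5.000e-04 -2.520e-02] u [-0.089 -0.114 -0.989] -x at -69.5 twist -0.009 togo(now axes) [0.037 0.042 0.018] corner [ 0.5795 -0.0246  0.0179] corner->C dist 0.0304 normal -89.1 F [ 0.2 -0.4 -0.1] op 1.0
```

```bash
cat > ftr.py <<'E'
import sys
from h import *
def fr(c,im,x,y):
    H,S,V=cv2.split(cv2.cvtColor(im,cv2.COLOR_RGB2HSV));m=((H<13)&(S>130)&(V>60)).astype(np.uint8)
    k,l,st,ce=cv2.connectedComponentsWithStats(m);u=proj(c,[[x,y,.103]])[0]
    i=1+np.argmin(np.hypot(*(ce[1:]-u).T)+1000*(st[1:,4]<60))
    b=st[i];return plane(c,[[b[0]+b[2]/2-.5,b[1]+b[3]/2-.5]],.103)[0][:2],b
c=cam('side');im0=cv2.imread('pics/side1.png')[:,:,::-1]
p0,b0=fr(c,im0.copy(),.472,.2215);im4=cv2.imread('pics/s5.png')[:,:,::-1].copy();p4,b4=fr(c,im4,.585,-.03)
p,b=fr(c,c['image'],float(sys.argv[1]),float(sys.argv[2]))
print('initial',p0.round(4),b0,'s5',p4.round(4),b4);print('now',p.round(4),b, 'minus seat(side est .579,-.0975)')
a=np.radians(-97.7);u=np.array([np.cos(a),np.sin(a)]);d=p-[.5795,-.0975];print('along',(d@u).round(4),'lat',(d@[-u[1],u[0]]).round(4))
s=r.state();R=Ro.from_quat(s['orientation']).as_matrix();k=R@[-.011,-.057,-.036]+s['eef_pos'];v=p-k[:2];print('corner',k.round(4),'dist',np.hypot(*v).round(4),'normal',np.degrees(np.arctan2(v[1],v[0])).round(1),'t',s['time_s'])
E
python3 ftr.py .58 -.055
```

```text
initial [0.4708 0.2199] [270 173  17  23 288] s5 [ 0.5795 -0.0256] [340 211  20  24 366]
now [ 0.5762 -0.0611] [345 219  21  25 392] minus seat(side est .579,-.0975)
along -0.0357 lat -0.0081
corner [ 0.5795 -0.0243  0.0179] dist 0.0369 normal -95.1 t 38.075
```

```bash
python3 -m creep '[[0.03,-0.012,-0.002,0],[-0.046,-0.019,0.006,0],[-0.046,-0.019,0.006,0],[-0.046,-0.019,0.006,0],[0,0,0,0]]' |grep force; python3 ftr.py .576 -.085|tail -3
```

```text
force: [-0.4, -0.4, -0.3]
now [ 0.5781 -0.0791] [349 223  21  25 402] minus seat(side est .579,-.0975)
along -0.0181 lat -0.0039
corner [ 0.5809 -0.0457  0.0193] dist 0.0335 normal -94.9 t 38.75
```

```bash
python3 -m creep '[[-0.035,-0.017,0.004,0],[-0.03,-0.014,0.004,0],[-0.02,-0.01,0.003,0],[0,0,0,0]]' |grep force; python3 ftr.py .576 -.095|tail -3;  python3 -m creep '[[-0.02,-0.01,0.003,0],[-0.01,-0.005,0.001,0]]' |grep force; python3 ftr.py .576 -.1|tail -3
```

```text
force: [3.4, 2.2, -2.0]
now [ 0.5766 -0.0971] [352 227  21  26 404] minus seat(side est .579,-.0975)
along -0.0 lat -0.0029
corner [ 0.5827 -0.0637  0.0197] dist 0.0339 normal -100.4 t 39.3
force: [4.7, 10.3, -0.5]
now [ 0.5768 -0.0993] [352 228  22  25 406] minus seat(side est .579,-.0975)
along 0.0021 lat -0.0024
corner [ 0.585  -0.0664  0.0197] dist 0.0339 normal -103.9 t 39.6
```

```bash
python3 -m creep '[[0.04,0.02,-0.006,0],[0.1,0.05,-0.015,0],[0.15,0.08,-0.02,0],[0.1,0.08,-0.2,0],[0,0,-0.3,0],[0,0,-0.3,0],[0,0,-0.3,0],[0,0,0,0]]' 0.1|grep -A9 pos; python3 ftr.py .576 -.1|tail -3; python3 - <<'E'
from h import *
c=cam('scene');save(c,'sc6.png');P=cloud(c);H,S,V=cv2.split(cv2.cvtColor(c['image'],cv2.COLOR_RGB2HSV))
q=P[(S>110)&(H<14)&(np.hypot(P[...,0]-.58,P[...,1]+.1)<.05)&(P[...,2]>.09)&(P[...,2]<.14)];C=(np.percentile(q,2,0)+np.percentile(q,98,0))/2-[.0045,.0032,0];print('scene C',C,len(q))
im=cv2.imread('pics/sc6.png');A=im[180:290,220:330];np.save('/tmp/P6.npy',P)
cv2.imwrite('pics/c6.png',cv2.resize(A,(600,600),interpolation=3))
togo([.5,.0,.2],-150);print(r.state()['qpos'].round(2))
E
```

```text
eef_pos: [0.6558, 0.0812, 0.2011]
orientation: [0.57, 0.819, -0.063, 0.012]
force: [0.2, -0.1, -0.2]
opening: 0.448
now [ 0.5759 -0.1008] [353 229  20  24 374] minus seat(side est .579,-.0975)
along 0.0038 lat -0.0031
corner [0.6068 0.0554 0.2398] dist 0.1592 normal -101.2 t 40.65Traceback (most recent call last):
  File "<stdin>", line 3, in <module>
    return _quantile_unchecked(
        a, q, axis, out, overwrite_input, method, keepdims, weights)
    return _ureduce(a,
                    func=_quantile_ureduce_func,
    ...<5 lines>...
                    overwrite_input=overwrite_input,
                    method=method)
    r = func(a, **kwargs)
    result = _quantile(arr,
                       quantiles=q,
    ...<2 lines>...
                       out=out,
                       weights=wgt)
    slices_having_nans = np.isnan(arr[-1, ...])
                                  ~~~^^^^^^^^^
IndexError: index -1 is out of bounds for axis 0 with size 0
```

Scene view is blocked by the arm. The side view and the 10 N reaction show the foot against the ring's back, along +2 to +4 mm and lateral -3 mm with about 3 mm error. On to the dial.

```bash
python3 -m creep '[[0,0,0,0.16],[0,0,0,0.16],[0,0,0,0.15]]' >/dev/null; python3 -c "
from h import *
tipgo([.563,-.2305,.2],-98,-.031)"
```

```text
t 41.075 tip [0.6502 0.0848 0.2177] ang -98.37 u [-0.127 -0.059 -0.99 ] togo [-1.599 -0.184  0.306] twist -0.006 F [-0.02 -0.44 -0.07] op 0.453
```

```bash
python3 -m creep '[[-0.267,-0.03,0.036,0],[-0.267,-0.03,0.036,0],[-0.267,-0.03,0.036,0],[-0.267,-0.03,0.036,0],[-0.267,-0.03,0.036,0],[-0.25,-0.03,0.036,0],[0,0,0,0]]' >/dev/null; python3 - <<'E'
from h import *
c=cam('wrist');save(c,'w7.png');H,S,V=cv2.split(cv2.cvtColor(c['image'],cv2.COLOR_RGB2HSV));P=cloud(c)
tipgo([.563,-.2305,.2],-98,-.031)
g=(H>50)&(H<75)&(S>120);print('green',P[g].mean(0) if g.any() else 0,g.sum())
d=np.hypot(P[...,0]-.563,P[...,1]+.2305);m=(V<90)&(d<.065)&(abs(P[...,2]-.101)<.0025);q=P[m][:,:2]
from scipy.optimize import least_squares
s=least_squares(lambda k:np.hypot(*(q-k[:2]).T)-.0475,[.563,-.2305],loss='soft_l1',f_scale=.002);print('lip centre',s.x,len(q))
m=(d<.03)&(abs(P[...,2]-.104)<.0025);print('bar',m.sum(),cv2.minAreaRect((P[m][:,:2]*1000).astype(np.float32)))
c=cam('side');P=cloud(c);save(c,'sd7.png')
cv2.imwrite('pics/m7.png',cv2.resize(cv2.imread('pics/w7.png'),(640,480)))
E
```

```text
t 42.0 tip [ 0.5525 -0.2279  0.197 ] ang -98.03 u [-0.122 -0.096 -0.988] togo [-0.007  0.052 -0.019] twist -0.001 F [-0.09  0.16 -0.65] op 0.448
green [ 0.51467048 -0.23620466  0.09409221] 492
lip centre [ 0.56049125 -0.23277247] 3110
bar 1285 ((561.5258178710938, -230.7420196533203), (39.890602111816406, 12.991544723510742), 59.599830627441406)
```

View pics/m7.png

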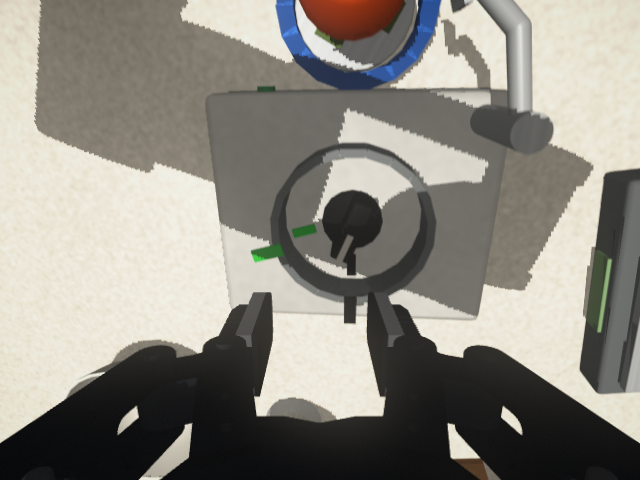

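The view shows the fresh foot seated against the blue ring's back at about (365,65). The pointer at (345,245) is already about 0.39 rad from the black mark, with green at (300,230). So the bar has to turn another 52° clockwise. I'll align with it and go down.

```bash
python3 -m creep '[[0,0.03,0,0.125],[0,0.02,0,0.125],[0,0,0,0.125],[0,0,0,0]]' >/dev/null; python3 -c "
from h import *
tipgo([.5615,-.231,.09],-120.4,-.030)"
```

```text
t 42.55 tip [ 0.5631 -0.2207  0.1913] ang -120.74 u [-0.149 -0.049 -0.988] togo [0.028 0.045 0.507] twist -0.006 F [-0.1  -0.42 -0.31] op 0.451
```

```bash
python3 -m creep '[[0.01,0.02,0.15,0],[0.01,0.02,0.12,0],[0.01,0.005,0.08,0],[0,0,0.05,0],[0,0,0.02,0],[0,0,0,0]]'|grep force; python3 -c "
from h import *
tipgo([.5615,-.231,.09],-120.4,-.030)"
```

```text
force: [-0.8, 0.7, 0.2]
t 43.3 tip [ 0.5651 -0.2238  0.1043] ang -119.75 u [-0.148 -0.051 -0.988] togo [-0.029  0.006  0.076] twist 0.011 F [-0.8   0.75  0.24] op 0.45
```

```bash
python3 -m creep '[[-0.015,0.003,0.025,0.01],[-0.012,0.003,0.025,0],[0,0,0.02,0],[0,0,0,0]]'|grep force; python3 -c "
from h import *
tipgo([.5615,-.231,.09],-120.4,-.030)"; python3 -m creep '[[0,0,0,0],[0,0,0,0],[0,0,0,0],[0,0,0,0]]' 0.9 20 |egrep 'force|opening'; python3 -c "
from h import *
tipgo([.5615,-.231,.088],-120.4,-.026)"
```

```text
force: [0.5, -0.0, 0.2]
t 43.8 tip [ 0.5624 -0.2318  0.092 ] ang -120.44 u [-0.148 -0.046 -0.988] togo [ 0.003 -0.005  0.01 ] twist -0.001 F [ 0.49 -0.01  0.23] op 0.448
force: [-2.3, 1.4, 0.1]
opening: 0.153
t 44.3 tip [ 0.5615 -0.232   0.0883] ang -120.43 u [-0.148 -0.047 -0.988] togo [ 0.004 -0.002  0.001] twist -0.0 F [-2.3   1.4   0.15] op 0.153
```

```bash
python3 -m creep '[[0,0,0,0.11],[0,0,0,0.11],[0,0,0,0.11],[0,0,0,0.11],[0,0,0,0.11],[0,0,0,0.11],[0,0,0,0.11],[0,0,0,0.1],[0,0,0,0]]'|egrep 'force|opening'; python3 -c "
from h import *
tipgo([.5615,-.231,.088],-172.5,-.026)"
```

```text
force: [-0.8, -1.2, 1.1]
opening: 0.146
t 45.425 tip [ 0.5608 -0.231   0.0887] ang -174.8 u [-0.128  0.088 -0.988] togo [ 0.004 -0.     0.003] twist -0.038 F [-0.84 -1.24  1.05] op 0.146
```

```bash
python3 -m creep '[[0,0,0,0],[0,0,0,0],[0,0,0,0],[0,0,0,0]]' 0.1|egrep 'force|opening'; python3 -m creep '[[0,0,-0.05,0],[0,0,-0.15,0],[0,0,-0.25,0],[0,0,-0.25,0],[0.2,0,-0.2,0],[0.25,0,0,0],[0,0,0,0],[0,0,0,0]]'|egrep 'pos|force'; python3 - <<'E'
from h import *
c=cam('wrist');save(c,'w8.png');P=cloud(c)
d=np.hypot(P[...,0]-.5615,P[...,1]+.231);m=(d<.03)&(abs(P[...,2]-.104)<.0025);print('bar wrist',m.sum(),cv2.minAreaRect((P[m][:,:2]*1000).astype(np.float32)) if m.sum()>9 else '')
c=cam('side');save(c,'sd8.png');P=cloud(c)
d=np.hypot(P[...,0]-.5615,P[...,1]+.231);m=(d<.027)&(P[...,2]>.1)&(P[...,2]<.109);print('bar side',m.sum(),cv2.minAreaRect((P[m][:,:2]*1000).astype(np.float32)) if m.sum()>9 else '')
im=cv2.imread('pics/sd8.png')[190:350,290:450];cv2.imwrite('pics/m8.png',np.hstack([cv2.resize(im,(400,400),interpolation=3),cv2.resize(cv2.imread('pics/w8.png'),(400,400))]))
E
python3 ftr.py .576 -.1|tail -3; python3 foot.py .655 .235
```

```text
force: [-0.4, 0.5, -0.5]
opening: 0.451
eef_pos: [0.6708, -0.2056, 0.2395]
force: [0.3, 0.3, 0.2]
bar wrist 517 ((562.38134765625, -231.04733276367188), (40.736480712890625, 12.121538162231445), 6.221436977386475)
bar side 72 ((562.4775390625, -230.83792114257812), (41.055213928222656, 14.414098739624023), 5.613096237182617)
now [ 0.5761 -0.103 ] [354 230  19  23 349] minus seat(side est .579,-.0975)
along 0.0059 lat -0.0026
corner [ 0.6572 -0.1467  0.2709] dist 0.0921 normal 151.7 t 47.075
side foot [653.1 235.3] 40.9 fruit  ztop 
scene foot [657.7 235.7] 40.6 fruit  ztop
```

View pics/m8.png

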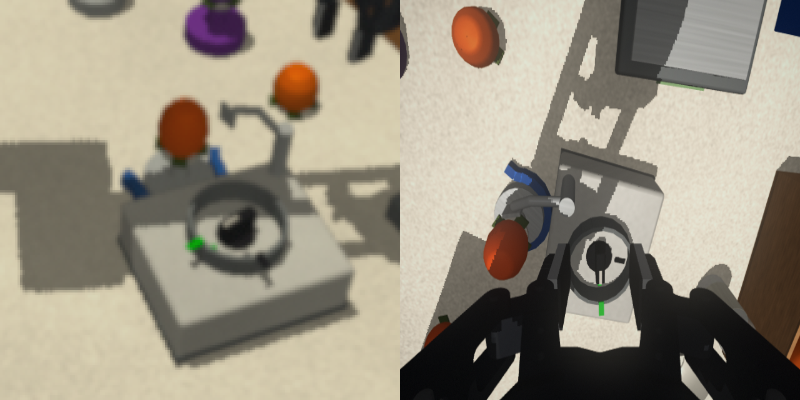

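```bash
python3 - <<'E'
from h import *
from scipy.optimize import least_squares
for n in('wrist','scene'):
    c=cam(n);P=cloud(c);H,S,V=cv2.split(cv2.cvtColor(c['image'],cv2.COLOR_RGB2HSV));d=np.hypot(P[...,0]-.58,P[...,1]+.098)
    q=P[(d<.07)&(H>95)&(H<125)&(S>100)&(abs(P[...,2]-.02)<.004)][:,:2];q=q[q[:,1]<-.1]
    s=least_squares(lambda k:np.hypot(*(q-k).T)-.049,[.58,-.097],loss='soft_l1',f_scale=.002).x if len(q)>20 else 0
    f=P[(d<.05)&(S<70)&(abs(P[...,2]-.026)<.0025)][:,:2]
    print(n,'ring',s,len(q),'foot',cv2.minEnclosingCircle((f*1000).astype(np.float32)) if len(f)>9 else '',len(f))
    t=P[(H<13)&(S>110)&(d<.05)&(P[...,2]>.09)];print('fruit',((t.max(0)+t.min(0))/2).round(4) if len(t) else '',len(t))
print(r.state()['time_s'])
E
```

```text
wrist ring [ 0.57970322 -0.09822544] 971 foot ((578.492919921875, -100.36063385009766), 39.9180908203125) 1893
fruit [ 0.5812 -0.1012  0.1131] 3882
scene ring [ 0.5818689  -0.09802742] 66 foot ((582.0341186523438, -98.9373550415039), 40.1536979675293) 298
fruit [ 0.5831 -0.0937  0.1142] 379
47.275
```

The foot is 1–2.5 mm past the ring's centre in both views, and the bar is at about 1.33 rad. The hand is clear of everything, so I'm handing in.

```bash
python3 -c "
from workcell import r,workorder
print(workorder.close_job());s=r.state();print(s['time_s'],s['force'])"
```

```text
the job is handed in; nothing more can be done
None
the job is handed in; nothing more can be done
```

The holder with the deep-orange persimmon is home in the blue ring and the dial is at the green mark. I handed the job in at about 47 s; it reported no verdict.

**What I did**
- I slid the holder across the table with the outer corner of one open fingertip, pushing low on its foot, until about 10 N showed it against the ring's back.
- I then gripped the dial bar inside the lip, turned it about 54° clockwise, let go and moved the hand clear.

**Last checks**
- **Holder:** the foot is 1–2.5 mm from the fitted ring centre in two views, within the 6 mm limit, and it looks upright.
- **Dial:** the bar is at about 1.33 rad in two views, inside 1.12–1.48. It had started at about 0.39 rad, not at the black mark.
- **Peeled persimmon's holder:** within about 1 mm of its first measurement.
- **Loose persimmons and bottle:** I never steered towards them, but I did not measure them again at the end.

**What disagreed**
- **Fingertips:** with the gripper open they stood about 36 mm behind the reported TCP, not 14 mm ahead of it. I worked from the camera measurements.
- **Knuckles:** they stick out to ±70–75 mm, past the stated finger width. I leaned the hand for the last push and tried an earlier way of pushing on the pink holder, which moved about 43 mm.
- **Fruit clearance:** I estimated only 2–3 mm between hand and fruit on the first push and about 10 mm on the last. I saw no contact, but I could not measure it directly.
- **Side-view fruit tracker:** it read 6 mm past the ring's centre at the end. I trusted the direct foot and ring fits instead, because that fruit was partly in shadow.

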